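# Hook on the stop bar and wedge the battery pack tight

### The arm

A 7-joint arm with a two-finger parallel gripper is mounted at the origin on a cart in front of the work surface, level with it; the furniture and walls round the work are solid. World frame = base frame: x ahead of the robot, y to its left, z up, the work surface at z = 0. Lengths are in m, angles in rad, forces in N, time in s.
With the tool pointing down it reaches from about 0.425 to 0.95 m from the base axis. Payload 16.7 kg.
Tool frame: the origin (TCP) lies between the finger pads; the fingertips stand 22 mm ahead of it and the grasp point (between the pads) lies 3 mm ahead of it; y points along the fingers, x is the direction in which the jaws open and shut, and the axes are right-handed (so a half turn about y gives the same grasp; the last joint's range is limited). The gripper opens to 94 mm and grips with 3 to 60 N. Pads are 16 mm wide; open, the fingers measure 119 mm over their backs; the gripper's body (75 mm by 177 mm) begins 78 mm behind the grasp point.
Start: joints at [-0.149, 0.426, 0.074, 1.606, -0.034, 1.111, -0.067], TCP at [0.675, -0, 0.227] pointing down, gripper open.
Joint ranges: [-2.85, 2.85], [-0.5, 2.14], [-1.23, 1.37], [0.21, 2.46], [-1.02, 4.16], [0.16, 2.05], [-2.73, 2.73]. Speed limits (rad/s): [1.89, 1.89, 2.39, 2.39, 3.01, 3.01, 3.01].

### API

Orientations are given as a unit quaternion [w, x, y, z].
In Python, from rig import env gives the robot as it stands.
- The arm moves only by the tool arm_command, never from a script. Its arguments are lists of equal length, an entry for each row: "rotation": the turn, a rotation vector about the tool's x, y, z in degrees, a list of three; "xyz": the shift along the tool's x, y, z in m, a list of three; "fingers": the opening, from 0 (shut) to 1 (fully open). In form: {"rotation": [[wx, wy, wz], ...], "xyz": [[dx, dy, dz], ...], "fingers": [fingers, ...]}. A call has 1 to 12 rows; each row is the pose to reach, as a shift and turn from the pose commanded when the call began, along the tool's axes at that moment; what a row does not reach only later rows make up. A row lasts 1/10 s, in which the tool goes at most 50 mm and 8.59 degrees, less where a joint would pass 70% of its speed; a pose out of reach is approached as far as the arm can. A call with a gripper value outside its range is refused whole. The fingers move at their own pace and stop on an object; "newtons" is the grip in N (left out, the last holds). Time passes only in rows, so rows that repeat a pose let the fingers close. It gives the time, the measured TCP pose, the force and the opening at its end, in the units of the state.
- env.get_obs(): the state, without advancing time (a new reading comes with each control period).
- env.read_camera(name): name is "scene" or "top" or "wrist"; returns the picture (384x512x3 uint8, blue, green, red); there is no depth.
- env.calibration(name): a dict with "fov_y" (degrees; the focal length in pixels is half the picture's height over the tangent of half this angle, whatever the lens; pixels are square), "cx", "cy" (the principal point, pixels), "world_from_camera" (4x4, takes a point from camera to world coordinates); the wrist camera has in their place "hand_eye" (4x4, takes a point from camera to tool coordinates, whose origin is the TCP and whose axes are the tool frame's). Camera axes: x right, y up, looking along -z (the intrinsics and any distortion apply to the point x, -y, -z); pixel columns grow to the right and rows downward; lengths in m; the calibration is good to about 2 mm. A picture is of the moment at which its call begins: read the wrist's pose just before it. calibration takes no time and is no camera call.
- env.sign_off(): hands the job in, once; it reports no verdict.
The state is a dict: "time_s": time; "joints": joint angles; "dq": joint speeds; "joint_torque": joint torques, N m; "tool_pos": TCP position; "tcp_rot": TCP orientation; "force": force on the tool from outside, world axes, zero at the start; "wrist_torque": the same for the moment, N m; "gripper_width": finger opening in m.
Only numpy, scipy, OpenCV 4.12 (cv2) and the standard library are available. Lean on these libraries where they do the work, as an engineer would, in place of code of your own. Each camera call takes 0.05 s, during which the arm holds its last target.

### The job

Lock the battery pack tight in the wedge press on the bench. First hook on the grey stop bar: lower it so that the wide ends of its two keyholes pass over both studs, then slide it outward, away from the pack, until it is fully locked under the stud heads. Then lay the orange wedge flat on the base between the bar and the pressure plate, thin end pointing away from you, and drive it in firmly until the pack is clamped hard against the end stop and stays clamped when you let go, but do not crush the springs behind its pad solid; leave the tape roll, the red cutters and the yellow screwdriver where they are.

Things in the scene. Friction and masses are not known exactly. Their poses are not given: they have to be found in the camera images.
- press: Wedge press fixed on the bench: brown base 150 (x) x 240 (y) x 12 mm, origin under its centre, +x away from the robot (within 15 degrees), +y left, z up. Top at z = 12 mm, slippery (friction 0.25). Along y from left: end stop, pack, aluminium pressure plate, open wedge channel, stop bar's place with two studs. A tongue of the base, as high, carries the wedge in front (x -175 to -75, y -43.5 to -1.5). Behind the pack a fence (x 52 to 60, y 3 to 69, to z = 36 mm).
- stud_near (a point): Centre of the top of the near upright steel stud, at press (-38, -69.9, 24) mm. Shank 8 mm across, from z = 12 to 19.5; head 15 mm across, chamfered above, from z = 19.5 to 24.
- stud_far (a point): The same on the far stud, at press (38, -69.9, 24) mm.
- end_stop: Aluminium end stop, 96 mm long (x), 50 mm high, bolted to the base through slots, so its place differs from job to job (pad face at press y = 73 to 78 mm). Its black-faced pad, looking to press -y, stands on four coil springs and gives 1 mm for every 12 N; they are crushed solid at 3.5 mm. Origin: foot of the pad face as unloaded, on the base; axes as the press.
- battery_pack: Purple welded battery pack lying on the base, 98 mm along press x, 70 along press y, 59 high, about 0.83 kg, free to slide; origin under its centre; its own x points to press +y. At the start it lies loose, about 1 mm from the end stop.
- pressure_plate (a joint): Slide of the pressure plate towards the pack (press +y), m, 0 to 0.014, friction 0.6 N, not sprung. The plate spans press x -40 to 50, z 12 to 46 mm; its straight front, facing the pack, is at press y = 1 mm + joint. Its back slopes 1:7 like the wedge: the plate is 12.7 mm thick at the near end, 25.6 mm at the far end.
- plate_back (a point): On the near end of the pressure plate's sloped back face, at press x = -40 mm, y = -11.7 mm + joint, half way up.
- stop_bar: Loose grey bar, 0.28 kg; origin under the middle of its rib, 100 (x) x 14 (y) x 34 mm high, black grip on it. A foot plate 6 mm thick, 112 mm long (x), reaches to y = -53. Fitted with axes as the press's: lowered with origin at press (0, -35.9), then slid 13.5 mm to y = -49.4, where the slot ends meet the studs. Starts foot down on the bench, left or right of the press, yaw within 0.4.
- keyhole_near (a point): Centre of the wide end of the bar's near keyhole, at bar (-38, -34, 0) mm; the other is at (38, -34, 0). Wide end 20 mm across; the slot, 10 mm wide, runs from it along bar +y and ends at y = -16.5.
- bar_grip (a point): Middle of the bar's black grip, at bar (0, 0, 56) mm; the grip is 50 (x) x 14 (y) mm, from z = 32 to 68: hold it across y.
- wedge: Loose orange nylon wedge, 0.14 kg, 155 mm long (x), 30 high; origin under the middle. Thin end at x = 77.5 (25.5 mm thick, last 8 mm bevelled); the +y side tapers 1:7 to 41.9 mm at x = -37.5, then a parallel head to x = -77.5 (y -21 to 21), hold it across y or push it. The -y side is straight at y = -21. Starts on the bench across from the bar, thin end away, yaw within 0.4.
- wedge_tip (a point): Middle of the thin end face, at wedge (77.5, -8.2, 15) mm. In use the straight side runs along the bar's rib (face then at press y = -42.4), the slope along the plate. The slack is gone with the tip at press x = 10 to 55 mm, depending on the end stop; the push then rises over some 10 mm of travel. A push of 20 to 24 N clamps well; friction (about 0.25) keeps it there.
- wedge_head (a point): Middle of the wedge's head, at wedge (-57.5, 0, 15) mm, 20 mm ahead of its rear end face.
- tape_roll: Bystander: amber tape roll lying flat, 86 mm across, 20 mm high; origin under its centre.
- flush_cutter: Bystander: red-handled cutters, 142 mm long, 12 mm high; origin under the centre.
- screwdriver: Bystander: screwdriver with yellow handle, 185 mm long, 18 mm high; origin under the centre.
Mind the look-alikes: they are no part of the job. Leave any brown look-alike of the stop_bar alone.

How it is judged:
By the outcome, as a careful person would: the job done as asked, in the order asked, and still so for the second after the job is handed in, with the robot touching nothing.
It also fails if it takes over 72 s, if anything falls off the work surface, if the arm or the gripper's body presses on something with over 40 N, if the wrist force passes 120 N, or if a joint passes its speed limit or range.

## Working session

There is one attempt and no reset: what is moved stays moved. The work goes in short steps, Python scripts to look and compute and a tool call to move; the robot and the scene stay as the last step left them, time stands still between calls to the robot, and variables do not carry over. Pictures are saved under pics/ and viewed, and the job is handed in when it is done.

Besides the shell and the picture viewer there is one more tool, called by a JSON object that holds its "name" and its "arguments", one argument or row to a line. arm_command: Moves the arm, as the interface text tells. Its arguments: {"type":"object","properties":{"rotation":{"type":"array"},"xyz":{"type":"array"},"fingers":{"type":"array"},"newtons":{"type":"number"}},"required":["rotation","xyz","fingers"]}

```bash
ls; mkdir -p pics
python3 - <<'E'
from rig import env
import cv2
o=env.get_obs()
for k,v in o.items(): print(k,v)
for n in ("scene","top","wrist"):
    print(n,env.calibration(n))
    cv2.imwrite(f"pics/{n}0.png",env.read_camera(n))
E
```

```text
pics
time_s 0.0
joints [-0.1495247   0.42674753  0.0738807   1.60657094 -0.03410589  1.11083661
 -0.06710588]
dq [-0.00086914 -0.0001109  -0.00013426 -0.00075668 -0.00124258 -0.00082827
  0.00014901]
joint_torque [-4.09355038e-03 -9.35844111e+01  3.66462663e+00 -4.54201269e+01
 -4.89189907e-02  2.02478352e-02 -6.48899413e-05]
tool_pos [ 6.74594697e-01 -2.86898265e-05  2.26782060e-01]
tcp_rot [-7.07069881e-01  7.07143381e-01 -4.73548533e-04 -4.44199573e-04]
force [-0.10770936  0.06480417 -0.40773056]
wrist_torque [ 0.01675931 -0.02464059  0.01783416]
gripper_width 0.09431144673517633
scene {'fov_y': 43.86756153901833, 'cx': 248.18885879316045, 'cy': 188.50226785877288, 'world_from_camera': array([[-0.87957911,  0.30227537, -0.36738289, -0.07954396],
       [-0.47570781, -0.5694016 ,  0.6704356 ,  1.20340329],
       [-0.00653223,  0.76446806,  0.64462851,  1.17713174],
       [ 0.        ,  0.        ,  0.        ,  1.        ]])}
top {'fov_y': 47.692616507317894, 'cx': 253.05711427589569, 'cy': 195.3035959680059, 'world_from_camera': array([[-0.02483481,  0.98790299, -0.15307157,  0.29334564],
       [-0.99968807, -0.0241369 ,  0.0064162 ,  0.06884398],
       [ 0.00264391,  0.15318317,  0.98819428,  1.72107815],
       [ 0.        ,  0.        ,  0.        ,  1.        ]])}
wrist {'fov_y': 65.97904709911434, 'cx': 254.7638547609998, 'cy': 193.98057396406617, 'hand_eye': array([[ 9.99999326e-01, -1.14851328e-03,  1.69201390e-04,
        -9.35703128e-05],
       [ 4.58363668e-04,  2.56707588e-01, -9.66489009e-01,
        -1.56458211e-01],
       [ 1.06659019e-03,  9.66488435e-01,  2.56707941e-01,
         7.47435866e-02],
       [ 0.00000000e+00,  0.00000000e+00,  0.00000000e+00,
         1.00000000e+00]])}
```

View images.

Run:
```python
import cv2
for n in ("scene","top","wrist"):
    i=cv2.imread(f"pics/{n}0.png"); cv2.imwrite(f"pics/{n}0b.png",cv2.resize(i,(800,600),interpolation=cv2.INTER_CUBIC))
```

```text
(no output)
```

View pics/scene0b.png

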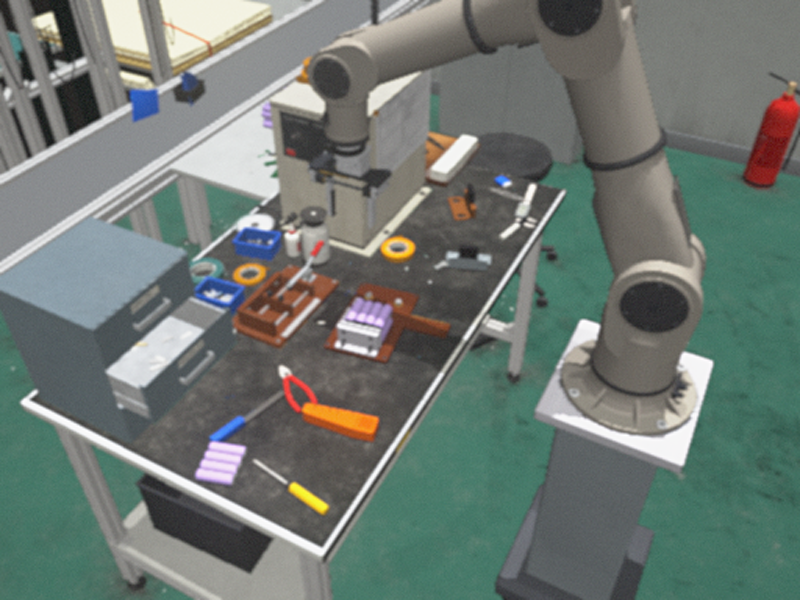

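View pics/top0b.png

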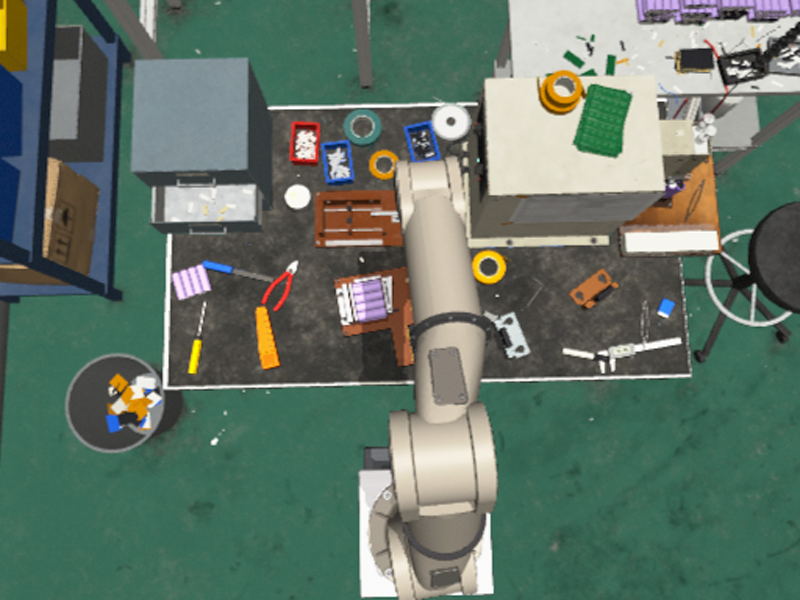

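View pics/wrist0b.png

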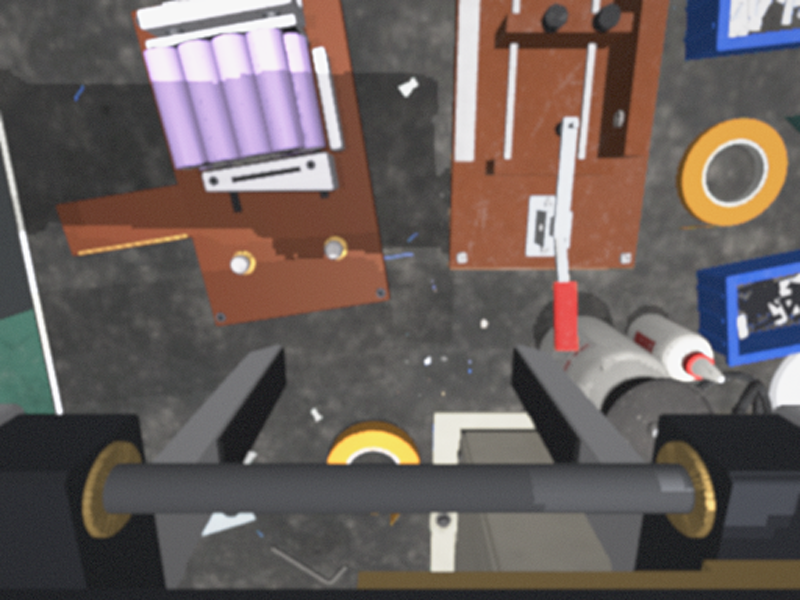

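```bash
cat > h.py <<'E'
import numpy as np, cv2
from scipy.spatial.transform import Rotation as Ro
from scipy.optimize import least_squares
def env_():
    from rig import env
    return env
def Rt(o):
    w,x,y,z=o["tcp_rot"]; T=np.eye(4); T[:3,:3]=Ro.from_quat([x,y,z,w]).as_matrix(); T[:3,3]=o["tool_pos"]; return T
def cam(env,name,o=None):
    c=env.calibration(name); f=192/np.tan(np.radians(c["fov_y"])/2)
    W=np.array(c["world_from_camera"]) if name!="wrist" else Rt(o)@np.array(c["hand_eye"])
    return dict(f=f,cx=c["cx"],cy=c["cy"],W=W)
def proj(c,P):
    P=np.atleast_2d(P); q=(P-c["W"][:3,3])@c["W"][:3,:3]
    return np.c_[c["cx"]+c["f"]*q[:,0]/-q[:,2], c["cy"]-c["f"]*q[:,1]/-q[:,2]]
def unproj(c,uv,z):
    uv=np.atleast_2d(np.array(uv,float)); z=np.broadcast_to(z,len(uv))
    d=np.c_[(uv[:,0]-c["cx"])/c["f"],-(uv[:,1]-c["cy"])/c["f"],-np.ones(len(uv))]@c["W"][:3,:3].T
    p0=c["W"][:3,3]; s=(z-p0[2])/d[:,2]; return p0+d*s[:,None]
def snap(name,tag):
    import pickle
    env=env_(); o=env.get_obs(); im=env.read_camera(name); c=cam(env,name,o)
    cv2.imwrite(f"pics/{tag}.png",im); pickle.dump((c,o),open(f"pics/{tag}.pkl","wb")); return im,c,o
def load(tag):
    import pickle
    c,o=pickle.load(open(f"pics/{tag}.pkl","rb")); return cv2.imread(f"pics/{tag}.png"),c,o
def crop(im,x0,y0,w,h,tag,s=None):
    s=s or min(800/w,600/h); cv2.imwrite(f"pics/{tag}.png",cv2.resize(im[y0:y0+h,x0:x0+w],None,fx=s,fy=s,interpolation=cv2.INTER_CUBIC)); print("scale",s)
def fit(c,uv,pts,x0=(0.6,0,0)):
    """planar pose (x,y,yaw) of object points pts (m) on z base"""
    uv=np.array(uv,float); pts=np.array(pts,float)
    def place(p):
        cs,sn=np.cos(p[2]),np.sin(p[2]); return np.c_[p[0]+cs*pts[:,0]-sn*pts[:,1],p[1]+sn*pts[:,0]+cs*pts[:,1],pts[:,2]]
    r=least_squares(lambda p:(proj(c,place(p))-uv).ravel(),x0)
    return r.x,(r.fun.reshape(-1,2))
E
python3 - <<'E'
from h import *
env=env_(); o=env.get_obs()
c=cam(env,"wrist",o); im=cv2.imread("pics/wrist0.png")
import pickle; pickle.dump((c,o),open("pics/wrist0.pkl","wb")); pickle.dump((cam(env,"top"),o),open("pics/top0.pkl","wb")); pickle.dump((cam(env,"scene"),o),open("pics/scene0.pkl","wb"))
s=.64
uv=np.array([[242,263],[335,248],[221,317],[381,294],[70,253],[58,206]])*s
pts=np.array([[-38,-69.9,24],[38,-69.9,24],[-71,-116,12],[71,-116,12],[-175,-43.5,12],[-175,-1.5,12]])/1e3
x,r=fit(c,uv[:2],pts[:2],(.6,.1,.1)); print(x,r)
x,r=fit(c,uv,pts,(.6,.1,.1)); print(x,r)
ct=cam(env,"top")
print(unproj(ct,np.array([[509,337],[266,338],[595,288],[345,310]])*s,.02))
crop(im,30,0,230,210,"w0c"); crop(cv2.imread("pics/top0.png"),290,130,150,120,"t0c"); crop(cv2.imread("pics/top0.png"),90,130,150,120,"t0d")
E
```

```text
[0.57697949 0.08666641 0.16187511] [[-0.56879822  0.14344168]
 [ 0.5635689  -0.11117452]]
[0.57617304 0.08691267 0.15972296] [[-1.37709058 -0.10116538]
 [-0.2130534  -0.22790435]
 [-0.76604741  1.97029412]
 [ 3.5255739   0.12809786]
 [ 1.40575509  1.17685008]
 [-2.41258407 -2.24864354]]
[[ 0.46871674 -0.22626761  0.02      ]
 [ 0.48120923  0.38537349  0.02      ]
 [ 0.58866175 -0.45178542  0.02      ]
 [ 0.54756391  0.18573708  0.02      ]]
scale 2.857142857142857
scale 5.0
scale 5.0
```

View pics/w0c.png

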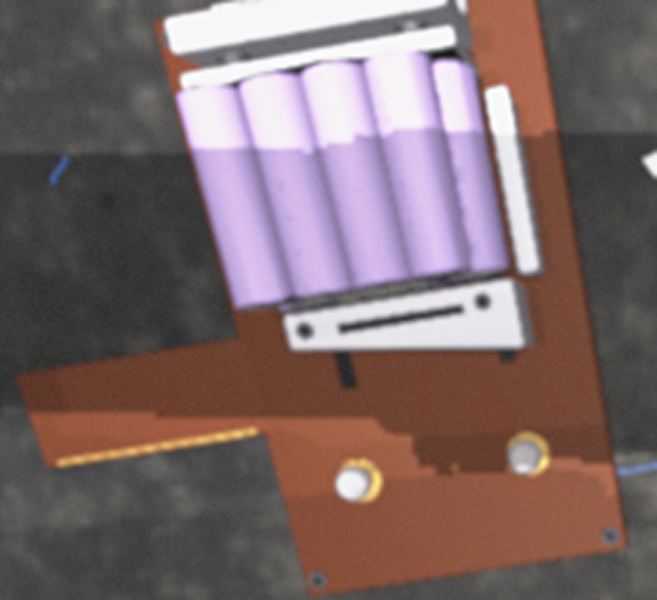

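View pics/t0c.png

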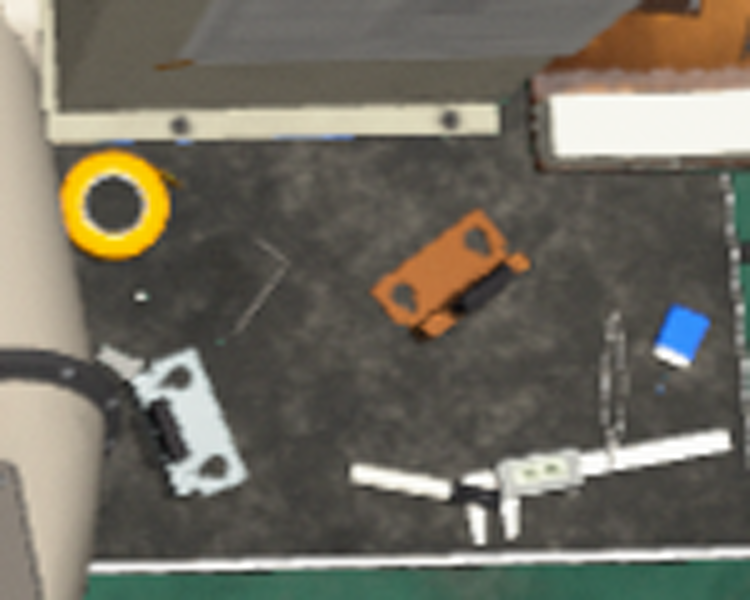

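View pics/t0d.png

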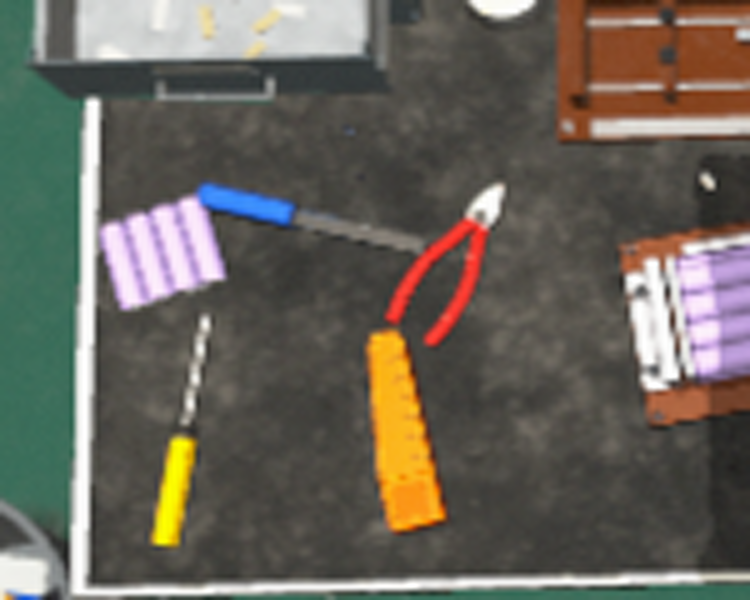

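{"name": "arm_command", "arguments": {
  "rotation": [
    [0,8,0],
    [0,16,0],
    [0,24,0],
    [0,32,0],
    [0,40,0],
    [0,48,0],
    [0,56,0],
    [0,64,0],
    [0,72,0],
    [0,80,0],
    [0,80,0]
  ],
  "xyz": [
    [-0.025,-0.002,-0.0225],
    [-0.05,-0.004,-0.045],
    [-0.075,-0.007,-0.0675],
    [-0.1,-0.01,-0.09],
    [-0.125,-0.012,-0.1125],
    [-0.15,-0.014,-0.135],
    [-0.175,-0.016,-0.1575],
    [-0.2,-0.018,-0.18],
    [-0.225,-0.02,-0.2025],
    [-0.25,-0.023,-0.225],
    [-0.25,-0.023,-0.225]
  ],
  "fingers": [1,1,1,1,1,1,1,1,1,1,1]
}}

```text
time_s: 1.25
tool_pos: [0.4221, -0.2278, 0.251]
tcp_rot: [0.539, -0.539, 0.457, -0.457]
force: [0.2, 1.4, 0.2]
gripper_width: 0.094
```

Run:
```python
from h import *
im,c,o=snap("wrist","w1"); print(o["time_s"],o["tool_pos"],Rt(o)[:3,:3].round(3),o["joints"].round(2)); crop(im,0,0,512,384,"w1b")
```

```text
1.25 [ 0.42211902 -0.22780724  0.25095031] [[ 0.164  0.     0.986]
 [-0.986 -0.     0.164]
 [ 0.    -1.     0.   ]] [-0.03  0.07  0.41  2.02 -0.03  1.05 -1.01]
scale 1.5625
```

View pics/w1b.png

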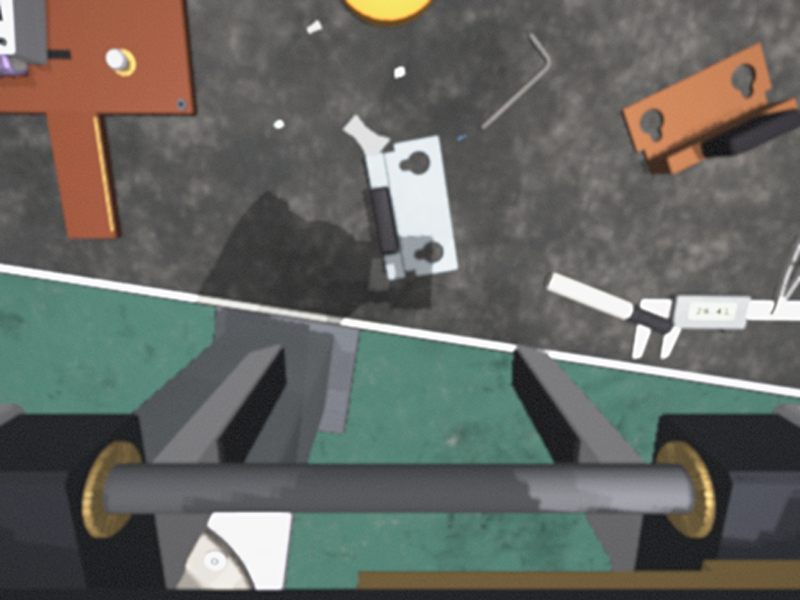

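Run:
```python
from h import *
im,c,o=load("w1"); crop(im,205,60,110,130,"w1c",4.6)
```

```text
scale 4.6
```

View pics/w1c.png

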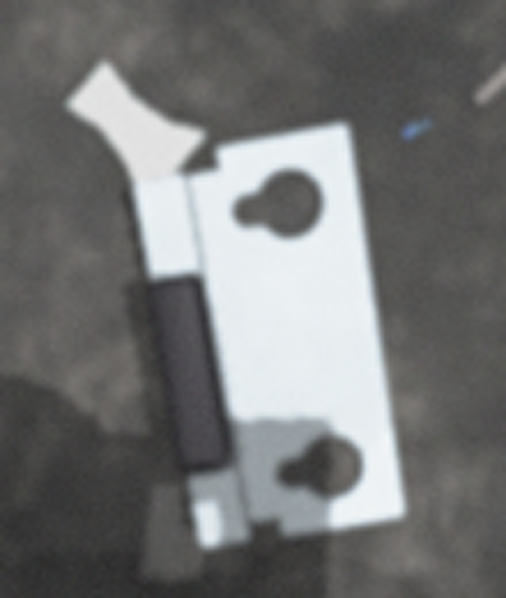

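Run:
```python
from h import *
im,c,o=load("w1")
uv=np.array([[290,203],[332,466],[348,123],[405,517],[150,278],[198,275],[232,465],[180,470]])/4.6+[205,60]
pts=np.array([[38,-34,6],[-38,-34,6],[56,-53,6],[-56,-53,6],[25,7,68],[25,-7,68],[-25,-7,68],[-25,7,68]])/1e3
for s in (slice(0,4),slice(0,8)):
    x,r=fit(c,uv[s],pts[s],(.5,-.22,.3)); print(x,r.round(1).tolist())
T=Rt(o); 
g=np.array([x[0],x[1],.068-.012-.003+.003]); 
print("tool delta to grip top", T[:3,:3].T@(g-T[:3,3]), "tool x yaw", np.degrees(np.arctan2(T[1,0],T[0,0])),"bar yaw",np.degrees(x[2]))
# studs in w1
print(unproj(c,[[118/1.5625,59/1.5625]],.024))
```

```text
[ 0.46497463 -0.2107823   0.33977692] [[0.2, 0.0], [0.0, 0.1], [-0.1, 0.3], [-0.2, -0.5]]
[ 0.46558194 -0.2106229   0.33122797] [[0.4, -0.3], [-0.2, -0.1], [0.3, 0.1], [-0.5, -0.6], [-1.3, -0.3], [0.6, -1.8], [0.6, 1.0], [-0.0, 1.9]]
tool delta to grip top [-0.00984706  0.19496362  0.04563081] tool x yaw -80.56294287219313 bar yaw 18.97796487387635
[[0.54762212 0.00732051 0.024     ]]
```

{"name": "arm_command", "arguments": {
  "rotation": [
    [0,-5,0],
    [0,-9.6,0],
    [0,-9.6,0],
    [0,-9.6,0],
    [0,-9.6,0],
    [0,-9.6,0],
    [0,-9.6,0],
    [0,-9.6,0],
    [0,-9.6,0]
  ],
  "xyz": [
    [-0.005,0.03,0.025],
    [-0.01,0.07,0.0455],
    [-0.01,0.11,0.0455],
    [-0.01,0.15,0.0455],
    [-0.01,0.18,0.0455],
    [-0.01,0.192,0.0455],
    [-0.01,0.192,0.0455],
    [-0.01,0.192,0.0455],
    [-0.01,0.192,0.0455]
  ],
  "fingers": [1,1,1,1,1,1,0.6,0.3,0.3],
  "newtons": 40
}}

```text
time_s: 2.2
tool_pos: [0.4691, -0.2074, 0.0599]
tcp_rot: [0.578, -0.578, 0.407, -0.408]
force: [0.7, 0.8, 0.3]
gripper_width: 0.0733
```

Run:
```python
from h import *
im,c,o=snap("wrist","w2"); print(o["time_s"],o["tool_pos"],o["force"],o["gripper_width"]); crop(im,100,100,312,234,"w2b")
```

```text
2.2 [ 0.46905813 -0.20743637  0.05992383] [0.67533954 0.7801066  0.30678725] 0.07327370719991638
scale 2.5641025641025643
```

View pics/w2b.png

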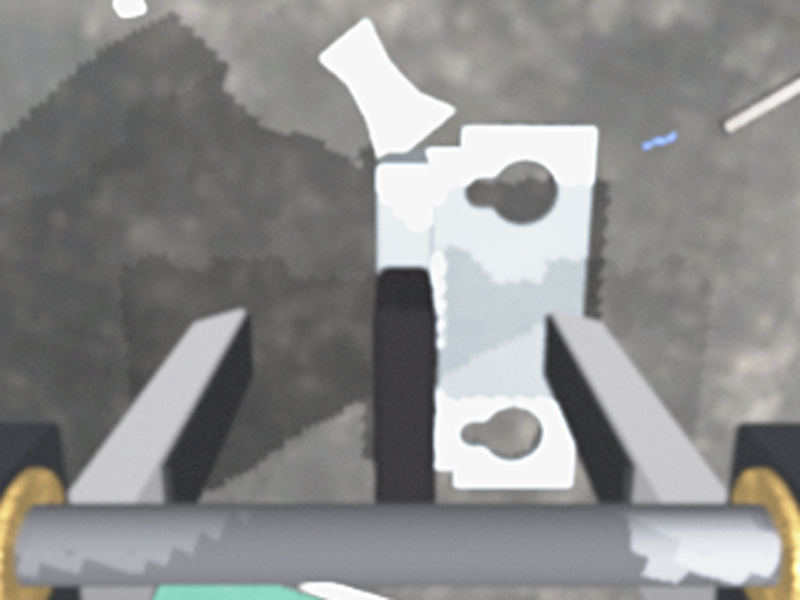

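{"name": "arm_command", "arguments": {
  "rotation": [
    [0,0,0],
    [0,0,0],
    [0,0,0],
    [0,0,0],
    [0,0,0],
    [0,0,0],
    [0,0,0],
    [0,0,0]
  ],
  "xyz": [
    [0,0,0],
    [0,0,0],
    [0,0,0],
    [0,0,0],
    [0,0,0],
    [0,0,0],
    [0,0,0],
    [0,0,0]
  ],
  "fingers": [0,0,0,0,0,0,0,0],
  "newtons": 50
}}

```text
time_s: 3.05
tool_pos: [0.468, -0.2073, 0.0584]
tcp_rot: [-0.578, 0.578, -0.408, 0.408]
force: [0.7, -0.0, 0.6]
gripper_width: 0.0137
```

Run:
```python
from h import *
im,c,o=snap("wrist","w3"); print(o["time_s"],o["tool_pos"],o["force"],o["gripper_width"]); crop(im,100,100,312,234,"w3b")
```

```text
3.05 [ 0.46803522 -0.20734753  0.05844386] [ 0.73610275 -0.03353577  0.59870805] 0.013713727317098716
scale 2.5641025641025643
```

View pics/w3b.png

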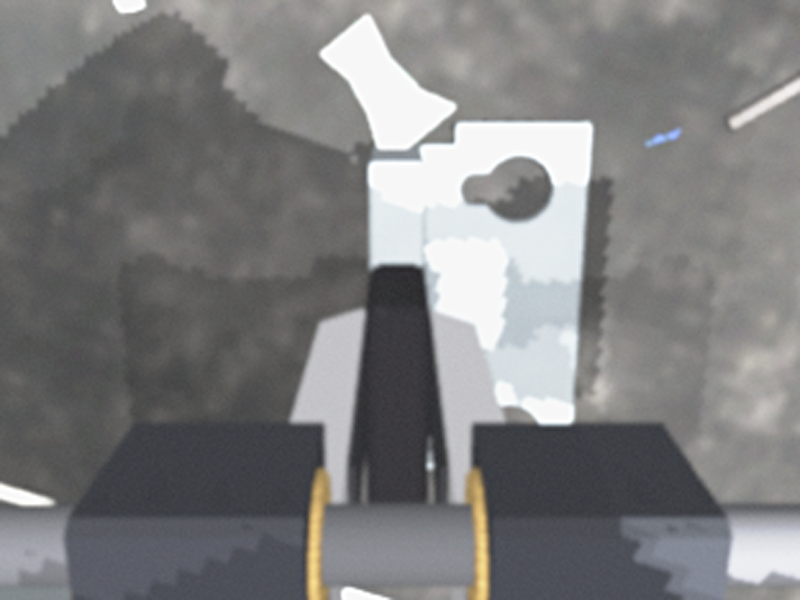

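Run:
```python
from h import *
im,c,o=load("w3")
uv=np.array([[520,189],[592,122],[574,424-0],[456,122]])/2.5641+[100,100]
pts=np.array([[38,-34,6],[56,-53,6],[-56,-53,6],[56,-15,6]])/1e3
uv=uv[[0,1]];pts=pts[[0,1]]
x,r=fit(c,uv,pts,(.47,-.21,.33)); print(x,np.degrees(x[2]),r.round(1).tolist())
T=Rt(o); print("tool x yaw",np.degrees(np.arctan2(T[1,0],T[0,0])))
d=T[:3,:3].T@(np.array([x[0],x[1],0])-T[:3,3]); print("bar origin in tool",d)
print(proj(c,np.array([[x[0],x[1],.06]])))
```

```text
[ 0.46421429 -0.21001965  0.36258095] 20.774358193367192 [[0.2, -0.2], [-0.2, 0.2]]
tool x yaw -70.40556420083698
bar origin in tool [ 0.0012318   0.05844424 -0.00449191]
[[257.03623067 257.59377301]]
```

{"name": "arm_command", "arguments": {
  "rotation": [
    [0,0,0],
    [0,0,0],
    [0,2,0],
    [0,4,0],
    [0,6,0],
    [0,8,0],
    [0,10.4,0],
    [0,10.4,0],
    [0,10.4,0]
  ],
  "xyz": [
    [0,-0.02,0],
    [0,-0.045,0],
    [-0.02,-0.075,0.028],
    [-0.04,-0.075,0.056],
    [-0.06,-0.075,0.085],
    [-0.08,-0.075,0.113],
    [-0.1,-0.075,0.14],
    [-0.117,-0.075,0.168],
    [-0.117,-0.075,0.168]
  ],
  "fingers": [0,0,0,0,0,0,0,0,0]
}}

```text
time_s: 4.0
tool_pos: [0.589, -0.036, 0.1329]
tcp_rot: [0.54, -0.539, 0.457, -0.457]
force: [0.5, 0.2, -3.2]
gripper_width: 0.0141
```

Run:
```python
from h import *
im,c,o=snap("wrist","w4"); print(o["time_s"],o["tool_pos"],o["force"],o["gripper_width"]); crop(im,0,0,512,384,"w4b")
```

```text
4.0 [ 0.58899778 -0.03603535  0.13292925] [ 0.51386364  0.19373304 -3.23180288] 0.014148534217634713
scale 1.5625
```

View pics/w4b.png

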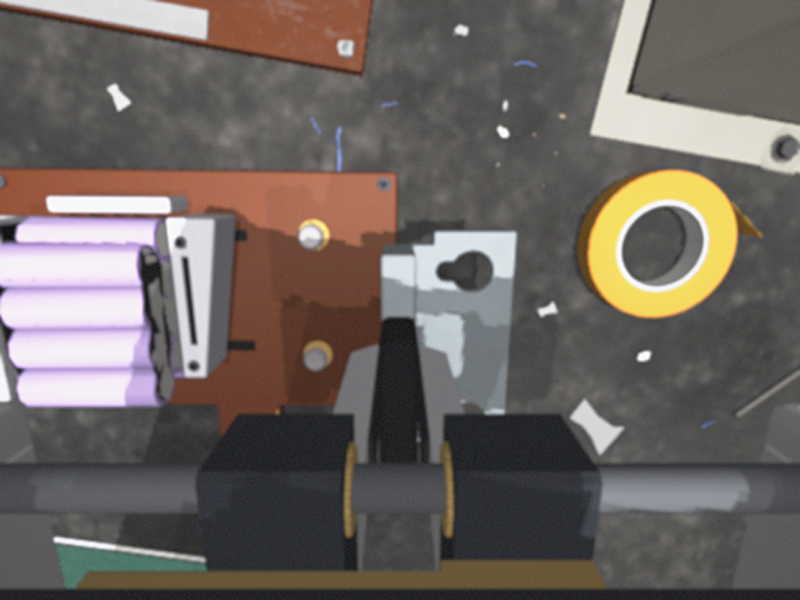

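Run:
```python
from h import *
im,c,o=load("w4"); crop(im,180,95,160,120,"w4c",5); crop(im,235,135,110,140,"w4d",4.2)
```

```text
scale 5
scale 4.2
```

View pics/w4c.png

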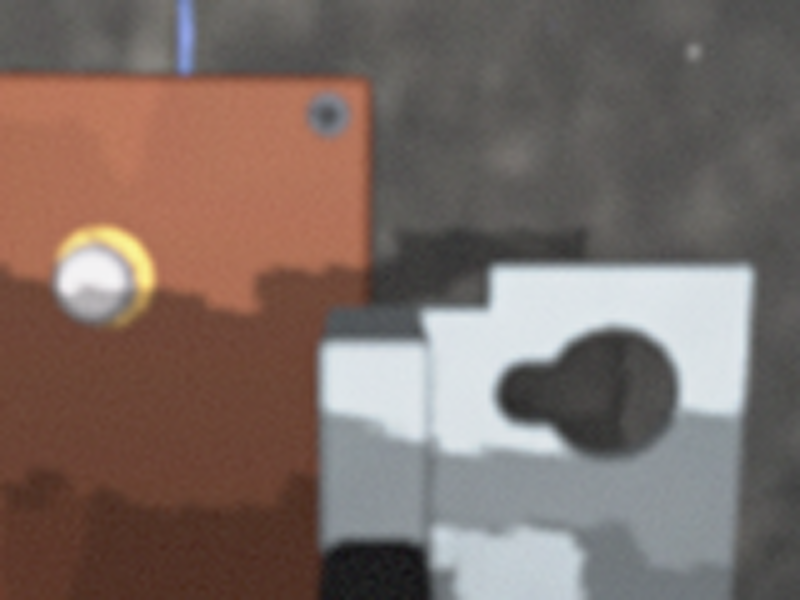

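View pics/w4d.png

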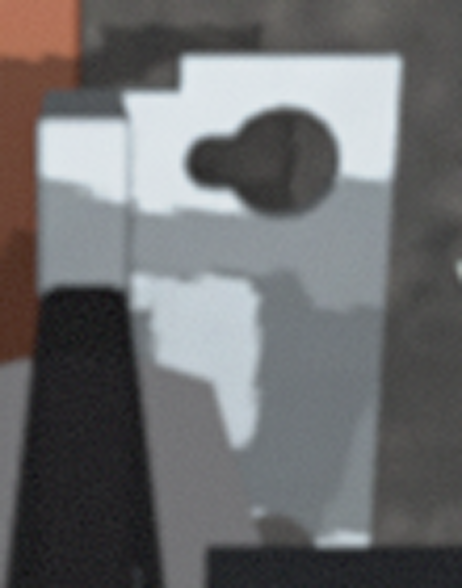

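Run:
```python
from h import *
im,c,o=load("w4"); T=Rt(o)
uvp=[[198.8,151.4],[202.2,227.8],[254,110]]
P=np.array([[38,-69.9,23],[-38,-69.9,23],[75,-120,12]])/1e3
for k in (2,3):
    x,r=fit(c,uvp[:k],P[:k],(.58,.09,.16)); print(x,np.degrees(x[2]),r.round(1).tolist())
x,_=fit(c,uvp[:2],P[:2],(.58,.09,.16))
h=.1329-.0584
B=np.array([[38,-34,6],[56,-53,6]])/1e3+[0,0,h]
b,r=fit(c,[[303.1,173.2],[330.8,148]],B,(.58,-.04,.16)); print("bar",b,np.degrees(b[2]),r.round(1).tolist())
ty=np.degrees(np.arctan2(T[1,0],T[0,0])); print("tool yaw",ty)
# force bar yaw = tool+90
by=np.radians(ty+90)
cs,sn=np.cos(by),np.sin(by); R=np.array([[cs,-sn],[sn,cs]])
H=unproj(c,[[303.1,173.2]],h+.006)[0,:2]; C=unproj(c,[[330.8,148]],h+.006)[0,:2]
o1=H-R@[.038,-.034]; o2=C-R@[.056,-.053]; print(o1,o2)
bo=(o1+o2)/2
print("bar in tool", T[:3,:3].T@(np.r_[bo,h]-T[:3,3]))
px,py,pa=x; Rp=np.array([[np.cos(pa),-np.sin(pa)],[np.sin(pa),np.cos(pa)]])
tgt=np.array([px,py])+Rp@[0,-.0359]
print("tgt",tgt,"delta world",tgt-bo,"tool delta",T[:3,:3].T@np.r_[tgt-bo,0])
print("at rot",np.degrees(pa)-np.degrees(by), "TCP offset from bar origin", T[:2,3]-bo)
```

```text
[0.57559591 0.08402978 0.16117214] 9.234483468642493 [[0.0, -1.3], [-0.0, 1.5]]
[0.57511383 0.08436252 0.15753633] 9.026167093792324 [[-0.3, -0.6], [-0.5, 2.2], [0.8, -1.2]]
bar [ 0.5851909  -0.0373915   0.17494487] 10.02360285091495 [[-0.1, 0.1], [0.1, -0.1]]
tool yaw -80.49016486377543
[ 0.58554469 -0.03708384] [ 0.58547439 -0.03674043]
bar in tool [ 0.00035601  0.05842754 -0.00360695]
tgt [0.58135697 0.04859505] delta world [-0.00415257  0.08550719] tool delta [-0.08501811  0.00010209  0.01003169]
at rot -0.27535166758207374 TCP offset from bar origin [0.00348824 0.00087679]
```

Run:
```python
from h import *
im,c,o=load("w4"); crop(im,180,130,60,120,"w4e",5)
```

```text
scale 5
```

View pics/w4e.png

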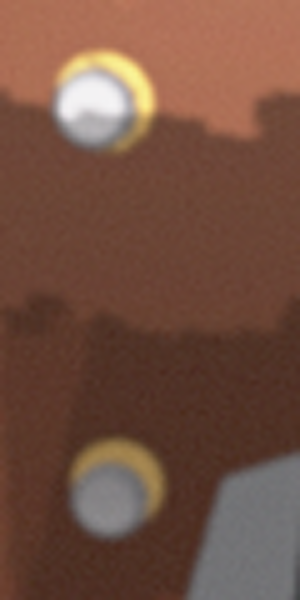

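```bash
cat > m.py <<'E'
from h import *
def solve(uvp,hole,corner,ztool,o,c,graspz=.0584):
    T=Rt(o)
    P=np.array([[38,-69.9,22.5],[-38,-69.9,22.5]])/1e3
    x,r=fit(c,uvp,P,(.58,.09,.16)); print("press",x,np.degrees(x[2]),r.round(1).tolist())
    h=ztool-graspz
    by=np.arctan2(T[1,0],T[0,0])+np.pi/2
    R=lambda a:np.array([[np.cos(a),-np.sin(a)],[np.sin(a),np.cos(a)]])
    os=[]
    for uv,p in ((hole,[.038,-.034]),(corner,[.056,-.053])):
        if uv is not None: os.append(unproj(c,[uv],h+.006)[0,:2]-R(by)@p)
    print("bar o",os); bo=np.mean(os,0)
    for yy in (-.0359,-.0494):
        t=x[:2]+R(x[2])@[0,yy]
        print(yy,"tool delta xz",(T[:3,:3].T@np.r_[t-bo,0]).round(4))
    print("turn about tool y (deg)",-(np.degrees(x[2]-by)))
E
python3 - <<'E'
from m import *
im,c,o=load("w4"); solve([[198.8,151.8],[201.8,229.6]],[303.1,173.2],[330.8,148],.1329,o,c)
E
```

```text
press [0.5747738  0.08422863 0.15626836] 8.953517253331409 [[0.0, -0.5], [-0.0, 0.6]]
bar o [array([ 0.58554469, -0.03708384]), array([ 0.58547439, -0.03674043])]
-0.0359 tool delta xz [-0.0854  0.0001  0.0091]
-0.0494 tool delta xz [-0.0719  0.0001  0.0089]
turn about tool y (deg) 0.5563178828931508
```

{"name": "arm_command", "arguments": {
  "rotation": [
    [0,0.5,0],
    [0,0.5,0],
    [0,0.5,0],
    [0,0.5,0],
    [0,0.5,0],
    [0,0.5,0]
  ],
  "xyz": [
    [-0.03,0,0.009],
    [-0.06,0,0.009],
    [-0.085,0.01,0.009],
    [-0.085,0.03,0.009],
    [-0.085,0.043,0.009],
    [-0.085,0.043,0.009]
  ],
  "fingers": [0,0,0,0,0,0]
}}

```text
time_s: 4.65
tool_pos: [0.5809, 0.0432, 0.0888]
tcp_rot: [-0.535, 0.537, -0.462, 0.46]
force: [0.4, -0.3, -2.7]
gripper_width: 0.0137
```

Run:
```python
from h import *
im,c,o=snap("wrist","w5"); print(o["time_s"],o["tool_pos"],o["force"],o["gripper_width"]); crop(im,220,100,160,180,"w5b",3.3)
im,c,o=snap("scene","s5"); crop(im,190,170,120,90,"s5b")
```

```text
4.65 [0.58094308 0.0432455  0.08879811] [ 0.36842115 -0.33078385 -2.68242431] 0.01369869813913241
scale 3.3
scale 6.666666666666667
```

View pics/w5b.png

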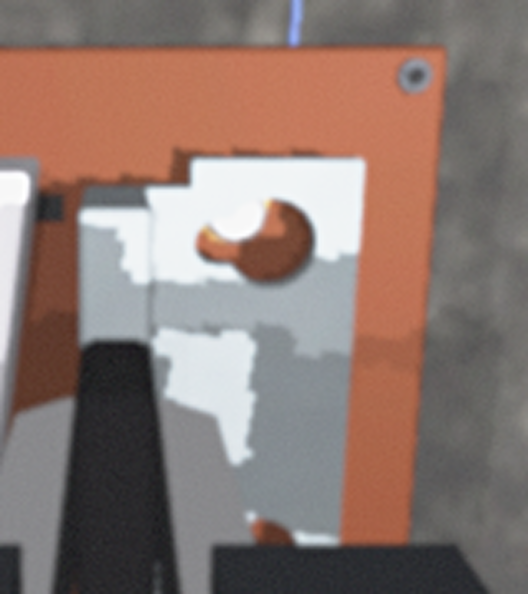

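View pics/s5b.png

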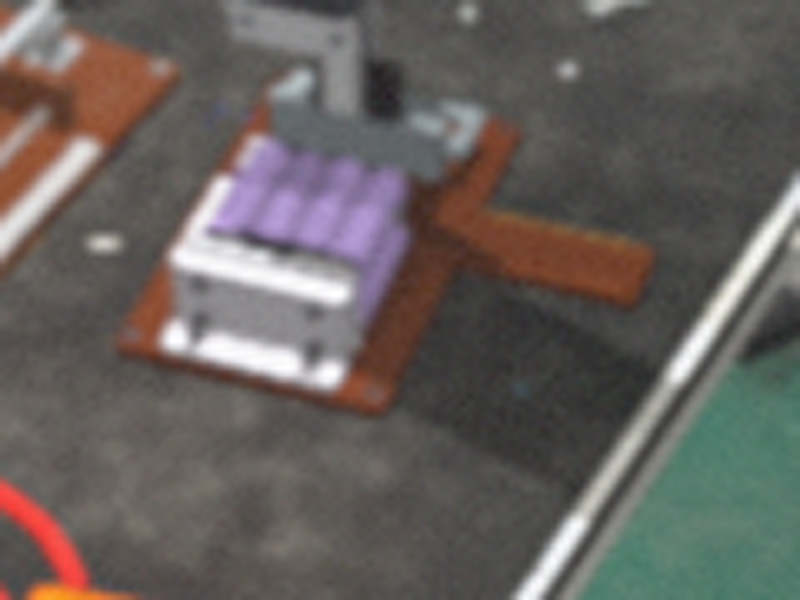

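{"name": "arm_command", "arguments": {
  "rotation": [
    [0,0,0],
    [0,0,0],
    [0,0,0]
  ],
  "xyz": [
    [0,0,0],
    [0,0,0],
    [0,0,0]
  ],
  "fingers": [0,0,0]
}}

```text
time_s: 5.05
tool_pos: [0.5826, 0.0445, 0.091]
tcp_rot: [0.537, -0.536, 0.461, -0.461]
force: [0.4, 0.1, -2.6]
gripper_width: 0.0139
```

Run:
```python
from h import *
im,c,o=snap("wrist","w6"); print(o["time_s"],o["tool_pos"],o["force"],o["gripper_width"]); crop(im,220,100,160,180,"w6b",3.3)
```

```text
5.05 [0.5826206  0.04448979 0.09098713] [ 0.4479873   0.07168065 -2.63344875] 0.013893450330615727
scale 3.3
```

View pics/w6b.png

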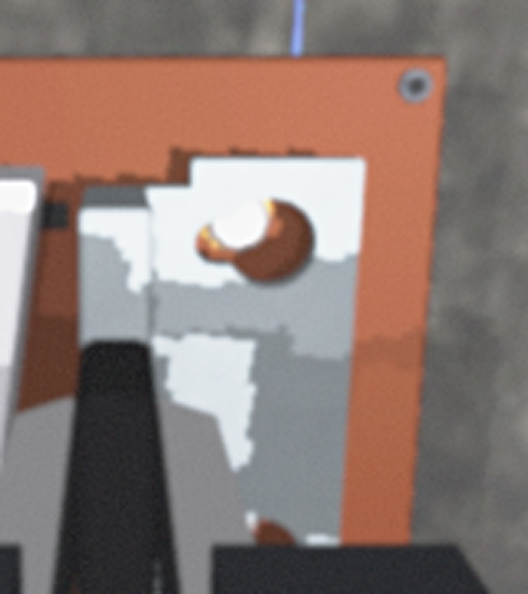

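Run:
```python
from h import *
im,c,o=load("w6"); T=Rt(o)
S=unproj(c,[[293.2,167.1]],.0235)[0]; 
H=unproj(c,[[302.7,172.7]],.0386)[0]
print(S,H,(T[:3,:3].T@(S-H)).round(4), np.degrees(np.arctan2(T[1,0],T[0,0])))
# base far edge direction: corner (443,57),(0,60)
a=unproj(c,np.array([[443,57],[0,61],[408,545]])/3.3+[220,100],.012); d=a[0]-a[1]; print(np.degrees(np.arctan2(d[0],-d[1])), np.degrees(np.arctan2(*(a[0]-a[2])[[1,0]])))
```

```text
[0.62287964 0.02106271 0.0235    ] [0.62218362 0.01591469 0.0386    ] [-0.005   0.0151  0.0015] -81.32204013790934
9.24080039346048 9.451950394030103
```

{"name": "arm_command", "arguments": {
  "rotation": [
    [0,-0.5,0],
    [0,-0.5,0],
    [0,-0.5,0],
    [0,-0.5,0]
  ],
  "xyz": [
    [-0.005,0.002,0.0015],
    [-0.005,0.002,0.0015],
    [-0.005,0.002,0.0015],
    [-0.005,0.002,0.0015]
  ],
  "fingers": [0,0,0,0]
}}

```text
time_s: 5.5
tool_pos: [0.5831, 0.0499, 0.0884]
tcp_rot: [-0.538, 0.539, -0.458, 0.458]
force: [0.2, -0.8, -2.0]
gripper_width: 0.0137
```

Run:
```python
from h import *
im,c,o=snap("wrist","w7"); print(o["time_s"],o["tool_pos"],o["force"],o["gripper_width"],np.degrees(np.arctan2(*Rt(o)[[1,0],0]))); crop(im,220,100,160,180,"w7b",3.3)
```

```text
5.5 [0.58305213 0.04985397 0.08844785] [ 0.15434163 -0.84836651 -2.01259316] 0.013745975589564486 -80.79916330199242
scale 3.3
```

View pics/w7b.png

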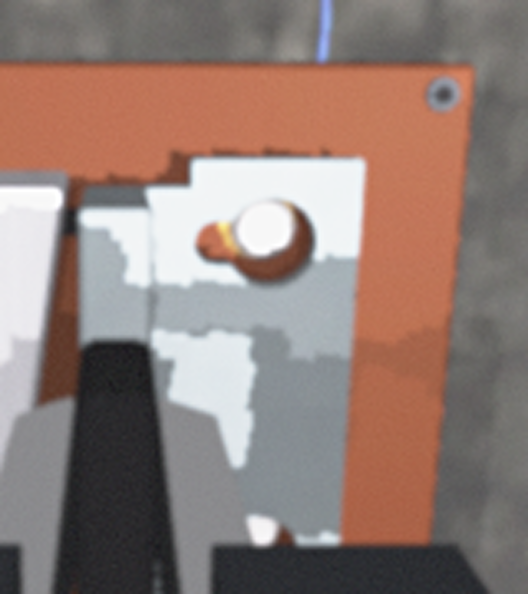

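Run:
```python
from h import *
im,c,o=load("w7"); T=Rt(o)
h=.0884-.0584
S=unproj(c,[np.array([264,229])/3.3+[220,100]],.0235)[0]; 
H=unproj(c,[np.array([272.5,240])/3.3+[220,100]],h+.006)[0]
print(S,H,(T[:3,:3].T@(S-H)).round(4))
a=unproj(c,np.array([[473,67],[0,64],[428,545]])/3.3+[220,100],.012); d=a[0]-a[1]; print(np.degrees(np.arctan2(d[0],-d[1])), np.degrees(np.arctan2(*(a[0]-a[2])[[1,0]])))
# where near stud/hole would be seen
```

```text
[0.62295869 0.0217534  0.0235    ] [0.62279418 0.02170559 0.036     ] [-0.      0.0125  0.0002]
8.910323517731898 9.132476384043006
```

{"name": "arm_command", "arguments": {
  "rotation": [
    [0,0,0],
    [0,0,0],
    [0,0,0],
    [0,0,0],
    [0,0,0],
    [0,0,0]
  ],
  "xyz": [
    [0,0.004,0],
    [0,0.008,0],
    [0,0.012,0],
    [0,0.015,0],
    [0,0.017,0],
    [0,0.017,0]
  ],
  "fingers": [0,0,0,0,0,0]
}}

```text
time_s: 6.15
tool_pos: [0.5828, 0.0497, 0.0711]
tcp_rot: [-0.538, 0.539, -0.458, 0.458]
force: [0.5, 0.3, -3.2]
gripper_width: 0.0136
```

Run:
```python
from h import *
im,c,o=snap("wrist","w8"); print(o["time_s"],o["tool_pos"],o["force"],o["gripper_width"],np.degrees(np.arctan2(*Rt(o)[[1,0],0]))); crop(im,220,100,160,180,"w8b",3.3)
```

```text
6.15 [0.58284826 0.04974576 0.07108569] [ 0.45016925  0.30366066 -3.20429379] 0.013575207136950573 -80.802913140208
scale 3.3
```

View pics/w8b.png

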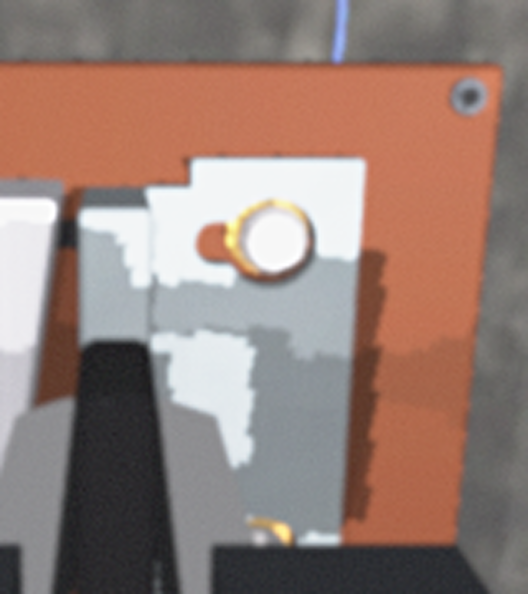

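{"name": "arm_command", "arguments": {
  "rotation": [
    [0,0,0],
    [0,0,0],
    [0,0,0],
    [0,0,0],
    [0,0,0],
    [0,0,0],
    [0,0,0],
    [0,0,0],
    [0,0,0]
  ],
  "xyz": [
    [0,0.001,0],
    [0,0.0015,0],
    [0.003,0.0015,0],
    [0.006,0.0015,0],
    [0.009,0.0015,0],
    [0.011,0.0015,0],
    [0.013,0.0015,0],
    [0.0145,0.0015,0],
    [0.0145,0.0015,0]
  ],
  "fingers": [0,0,0,0,0,0,0,0,0]
}}

```text
time_s: 7.1
tool_pos: [0.5859, 0.0365, 0.0705]
tcp_rot: [0.539, -0.538, 0.458, -0.458]
force: [-1.5, 6.1, 7.6]
gripper_width: 0.014
```

Run:
```python
from h import *
im,c,o=snap("wrist","w9"); print(o["time_s"],o["tool_pos"],o["force"],o["gripper_width"],np.degrees(np.arctan2(*Rt(o)[[1,0],0]))); crop(im,220,100,160,180,"w9b",3.3)
```

```text
7.1 [0.58589362 0.0364503  0.0705151 ] [-1.46370503  6.11053959  7.55629472] 0.0139817828663228 -80.78436507628096
scale 3.3
```

View pics/w9b.png

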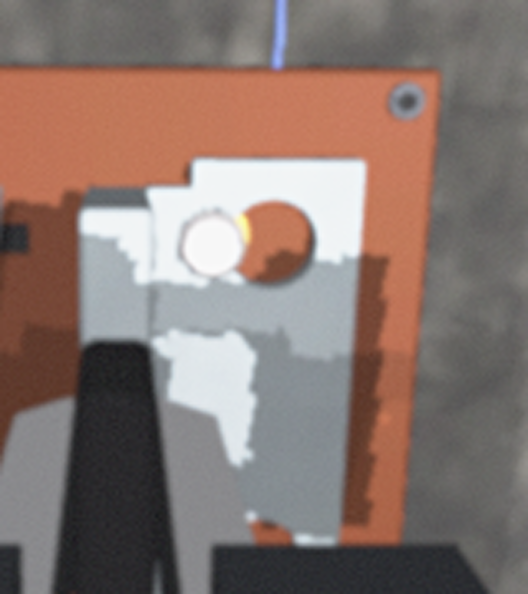

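{"name": "arm_command", "arguments": {
  "rotation": [
    [0,0,0],
    [0,0,0],
    [0,0,0],
    [0,0,0]
  ],
  "xyz": [
    [0.001,-0.0005,0],
    [0.002,-0.0005,0],
    [0.002,-0.0005,0],
    [0.002,-0.0005,0]
  ],
  "fingers": [0,0,0,0]
}}

```text
time_s: 7.55
tool_pos: [0.5858, 0.0361, 0.0707]
tcp_rot: [0.54, -0.538, 0.458, -0.457]
force: [-1.1, 13.1, 3.3]
gripper_width: 0.0137
```

{"name": "arm_command", "arguments": {
  "rotation": [
    [0,0,0],
    [0,0,0],
    [0,0,0],
    [0,0,0],
    [0,0,0],
    [0,0,0],
    [0,0,0]
  ],
  "xyz": [
    [-0.002,0,0],
    [-0.003,0,0],
    [-0.003,0,0],
    [-0.003,0,0],
    [-0.003,0,0],
    [-0.003,-0.03,0],
    [-0.003,-0.075,0]
  ],
  "fingers": [0,0.2,0.4,0.4,0.4,0.4,0.4]
}}

```text
time_s: 8.25
tool_pos: [0.5837, 0.036, 0.1443]
tcp_rot: [-0.537, 0.54, -0.459, 0.457]
force: [-0.1, 0.3, 1.2]
gripper_width: 0.0375
```

Run:
```python
from h import *
im,c,o=snap("wrist","w10"); print(o["time_s"],o["tool_pos"],o["force"],o["gripper_width"],np.degrees(np.arctan2(*Rt(o)[[1,0],0]))); crop(im,0,0,512,384,"w10b")
```

```text
8.25 [0.58368893 0.0360096  0.14429046] [-0.10065348  0.33443413  1.16331427] 0.03747874333940072 -80.81918368385453
scale 1.5625
```

View pics/w10b.png

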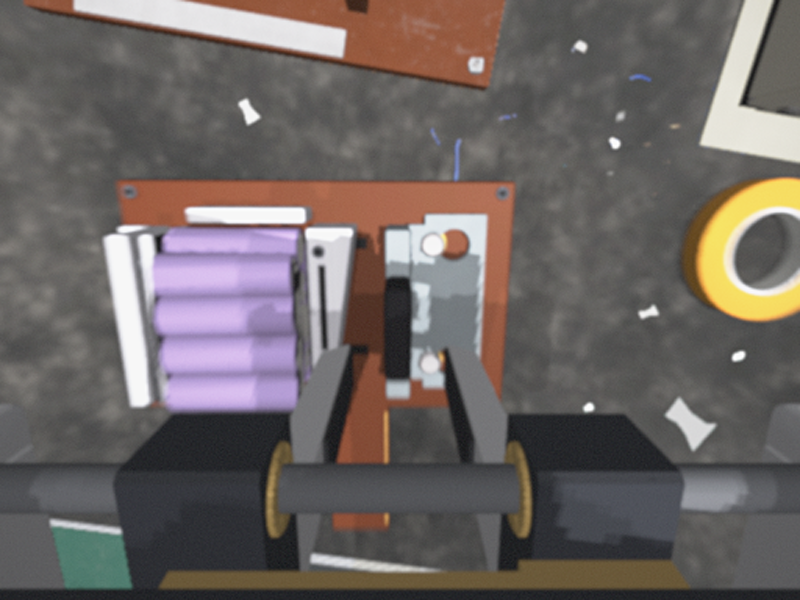

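Run:
```python
from h import *
im,c,o=load("top0")
print(unproj(c,np.array([[385,333],[417,505]])/5+[90,130],.03))
im,c,o=load("w10"); T=Rt(o)
t=np.array([.41,.36,.26]); print(T[:3,:3].T@(t-T[:3,3]))
```

```text
[[0.55840528 0.39659329 0.03      ]
 [0.42244886 0.37098653 0.03      ]]
[-0.34747393 -0.11538268 -0.12031221]
```

{"name": "arm_command", "arguments": {
  "rotation": [
    [0,0,0],
    [0,0,0],
    [0,0,0],
    [0,0,0],
    [0,0,0],
    [0,0,0],
    [0,0,0],
    [0,0,0],
    [0,0,0],
    [0,0,0]
  ],
  "xyz": [
    [-0.02,-0.045,-0.005],
    [-0.06,-0.07,-0.015],
    [-0.1,-0.09,-0.03],
    [-0.14,-0.11,-0.045],
    [-0.18,-0.115,-0.06],
    [-0.22,-0.115,-0.075],
    [-0.26,-0.115,-0.09],
    [-0.3,-0.115,-0.105],
    [-0.345,-0.115,-0.12],
    [-0.345,-0.115,-0.12]
  ],
  "fingers": [0.4,0.6,0.8,1,1,1,1,1,1,1]
}}

```text
time_s: 9.3
tool_pos: [0.4081, 0.3632, 0.2603]
tcp_rot: [0.54, -0.54, 0.457, -0.456]
force: [-0.2, -1.1, -0.6]
gripper_width: 0.0941
```

Run:
```python
from h import *
im,c,o=snap("wrist","w11"); print(o["time_s"],o["tool_pos"],o["force"],o["gripper_width"],np.degrees(np.arctan2(*Rt(o)[[1,0],0])),o["joints"].round(2)); crop(im,0,0,512,384,"w11b")
```

```text
9.3 [0.4080653  0.36320372 0.26025556] [-0.2184209  -1.05942583 -0.60959738] 0.09409855209941158 -80.36914252059856 [-0.96  0.18  0.14  1.86 -0.03  1.09 -2.22]
scale 1.5625
```

View pics/w11b.png

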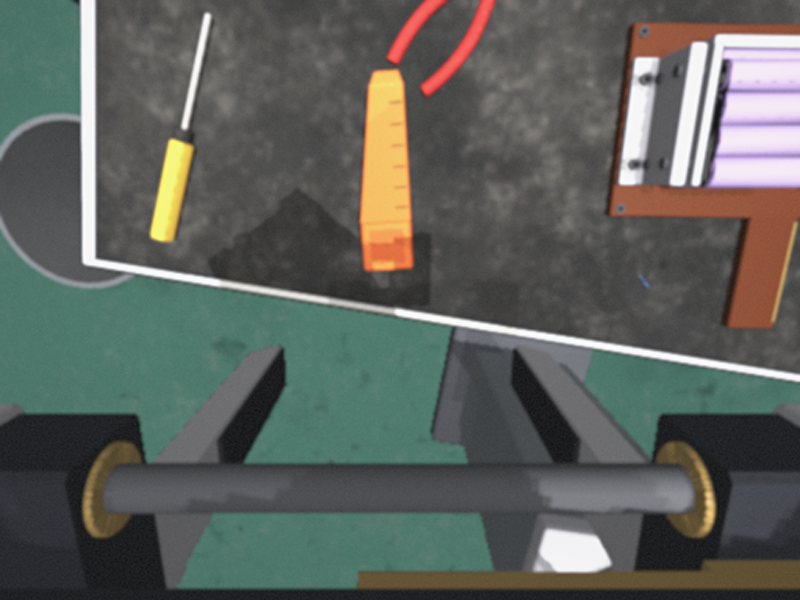

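Run:
```python
from h import *
im,c,o=load("w11"); crop(im,210,30,75,150,"w11c",4)
```

```text
scale 4
```

View pics/w11c.png

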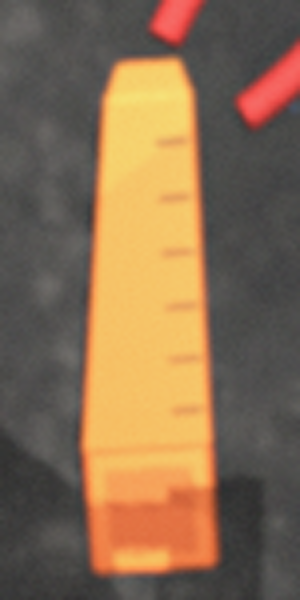

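Run:
```python
from h import *
im,c,o=load("w11"); T=Rt(o)
uv=np.array([[193,95],[218,565],[95,572],[82,447],[104,97]])/4+[210,30]
P=np.array([[69.5,-21,30],[-77.5,-21,30],[-77.5,21,30],[-37.5,20.9,30],[69.5,5.6,30]])/1e3
x,r=fit(c,uv,P,(.49,.38,.1)); print(x,np.degrees(x[2]),r.round(1).tolist())
R=np.array([[np.cos(x[2]),-np.sin(x[2])],[np.sin(x[2]),np.cos(x[2])]])
g=x[:2]+R@[-.050,0]; print("grasp",g,"tool delta",T[:3,:3].T@(np.r_[g,.027]-T[:3,3]))
```

```text
[0.48203748 0.38923199 0.22897229] 13.119146008363064 [[0.1, -2.1], [0.1, 0.9], [-0.7, 1.0], [0.2, 2.0], [0.2, -1.2]]
grasp [0.43334247 0.37788315] tool delta [-0.00986232  0.23325139  0.02755177]
```

{"name": "arm_command", "arguments": {
  "rotation": [
    [0,-3.5,0],
    [0,-3.5,0],
    [0,-3.5,0],
    [0,-3.5,0],
    [0,-3.5,0],
    [0,-3.5,0],
    [0,-3.5,0],
    [0,-3.5,0]
  ],
  "xyz": [
    [-0.005,0.03,0.015],
    [-0.01,0.07,0.0275],
    [-0.01,0.115,0.0275],
    [-0.01,0.155,0.0275],
    [-0.01,0.195,0.0275],
    [-0.01,0.22,0.0275],
    [-0.01,0.233,0.0275],
    [-0.01,0.233,0.0275]
  ],
  "fingers": [1,1,1,1,1,1,1,1]
}}

```text
time_s: 10.15
tool_pos: [0.4373, 0.3707, 0.0263]
tcp_rot: [-0.551, 0.553, -0.442, 0.442]
force: [-0.5, 1.3, 0.0]
gripper_width: 0.0943
```

Run:
```python
from h import *
im,c,o=snap("wrist","w12"); print(o["time_s"],o["tool_pos"],o["force"],o["gripper_width"],np.degrees(np.arctan2(*Rt(o)[[1,0],0])),o["joints"].round(2)); crop(im,0,0,512,384,"w12b")
```

```text
10.15 [0.43728766 0.3707385  0.02629496] [-0.52146528  1.29059798  0.00375643] 0.09430345252226709 -77.36707051119535 [-0.9   0.52  0.11  1.99 -0.09  0.64 -2.09]
scale 1.5625
```

View pics/w12b.png

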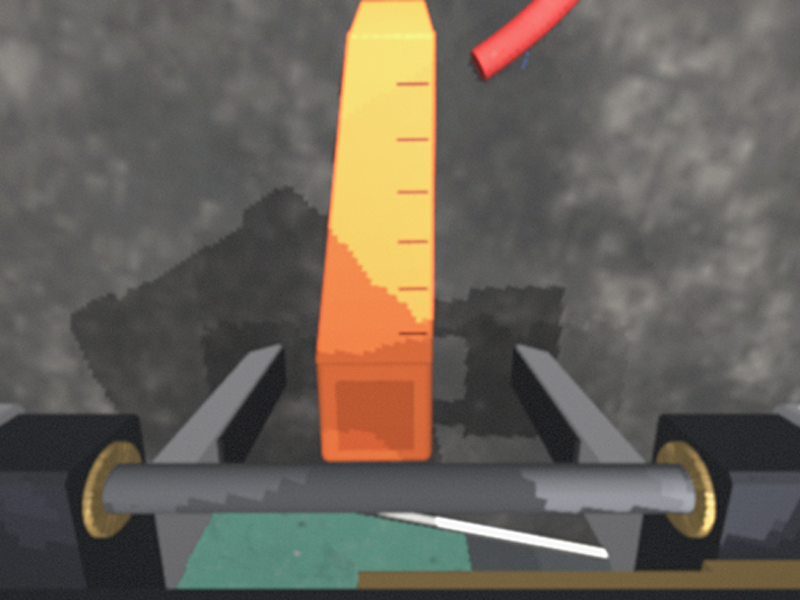

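Run:
```python
from h import *
im,c,o=load("w12"); T=Rt(o)
p=unproj(c,np.array([[318,358],[433,358],[323,460],[431,460],[435,35],[347,35]])/1.5625,.030)
print(((p-T[:3,3])@T[:3,:3]).round(4))
```

```text
[[-0.0284 -0.0038  0.0138]
 [ 0.0123 -0.0037  0.0139]
 [-0.0283 -0.0037 -0.0272]
 [ 0.0124 -0.0036 -0.0272]
 [ 0.0107 -0.0039  0.1161]
 [-0.0153 -0.0039  0.116 ]]
```

{"name": "arm_command", "arguments": {
  "rotation": [
    [0,-0.6,0],
    [0,-0.6,0],
    [0,-0.6,0],
    [0,-0.6,0],
    [0,-0.6,0],
    [0,-0.6,0],
    [0,-0.6,0],
    [0,-0.6,0]
  ],
  "xyz": [
    [-0.008,0,0],
    [-0.008,0,0],
    [-0.008,0,0],
    [-0.008,0,0],
    [-0.008,0,0],
    [-0.008,0,0],
    [-0.008,0,0],
    [-0.008,0,0]
  ],
  "fingers": [1,0.8,0.5,0.2,0.2,0.2,0.2,0.2],
  "newtons": 45
}}

```text
time_s: 11.0
tool_pos: [0.4354, 0.3798, 0.0275]
tcp_rot: [-0.554, 0.555, -0.439, 0.439]
force: [-1.2, 0.3, 2.7]
gripper_width: 0.0417
```

Run:
```python
from h import *
im,c,o=snap("wrist","w13"); print(o["time_s"],o["tool_pos"],o["force"],o["gripper_width"],np.degrees(np.arctan2(*Rt(o)[[1,0],0])),o["joints"].round(2)); crop(im,0,0,512,384,"w13b")
```

```text
11.0 [0.43543359 0.379846   0.02746458] [-1.2348622   0.32666986  2.68903628] 0.04166336886132328 -76.71293804966271 [-0.91  0.53  0.1   1.98 -0.09  0.64 -2.09]
scale 1.5625
```

View pics/w13b.png

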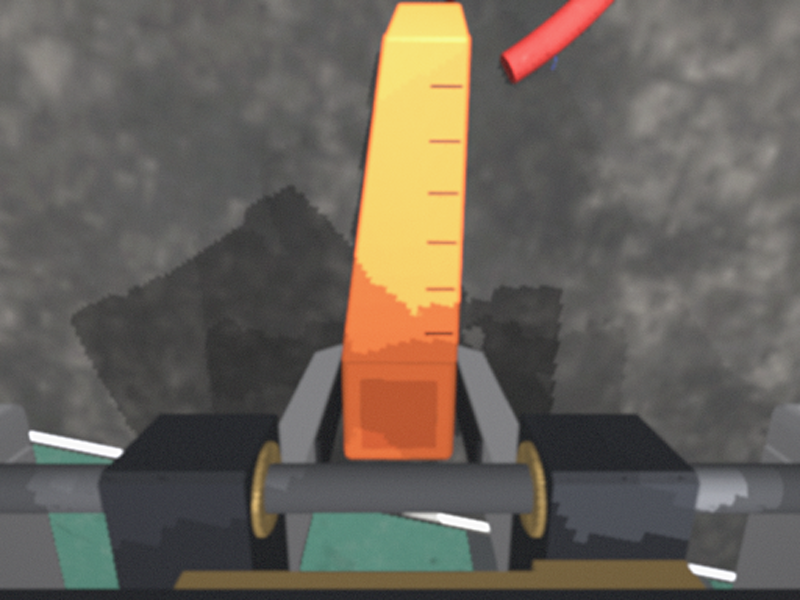

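Run:
```python
from h import *
im,c,o=load("w13"); T=Rt(o)
p=unproj(c,np.array([[343,362],[457,362],[346,458],[454,457],[470,39],[385,39]])/1.5625,.030)
print(((p-T[:3,3])@T[:3,:3]).round(4))
im,c,o=load("w10"); crop(im,60,105,280,165,"w10c",2.85)
```

```text
[[-0.0197 -0.0025  0.0118]
 [ 0.021  -0.0025  0.0119]
 [-0.0197 -0.0025 -0.0271]
 [ 0.0211 -0.0025 -0.0266]
 [ 0.0213 -0.0026  0.1154]
 [-0.0041 -0.0026  0.1154]]
scale 2.85
```

View pics/w10c.png

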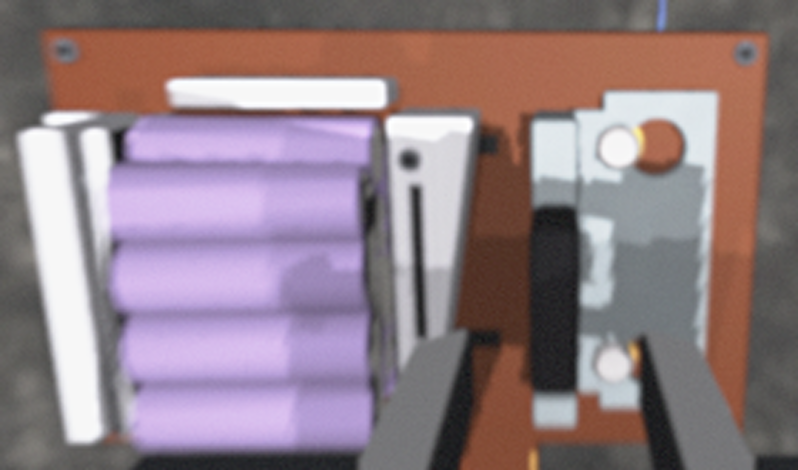

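Run:
```python
from h import *
im,c,o=load("w10"); T=Rt(o)
f=lambda a:np.array(a)/2.85+[60,105]
uv=f([[43,32],[768,35],[617,147],[613,362],[743,440],[167,80],[388,80]])
P=np.array([[75,120,12],[75,-120,12],[38,-69.9,23],[-38,-69.9,23],[-75,-120,12],[60,69,36],[60,3,36]])/1e3
for s in ([0,1,2,3],[0,1,2,3,4],range(7)):
    x,r=fit(c,uv[list(s)],P[list(s)],(.577,.085,.16)); print(x,np.degrees(x[2]),r.round(1).tolist())
a=x[2];R=np.array([[np.cos(a),-np.sin(a)],[np.sin(a),np.cos(a)]])
q=lambda u,z:((unproj(c,f(u),z)[:,:2]-x[:2])@R*1e3).round(1)
print("plate top: far front, far back, ",q([[386,120],[473,120],[455,330]],.046))
print("bar rib: far +y, far -y",q([[531,120],[577,120],[533,426],[577,426]],.046))
print("pack near-right / far right; endstop pad",q([[375,118],[372,447]],.06))
```

```text
[0.57364924 0.08467317 0.15987417] 9.160115192026907 [[0.0, -0.1], [0.1, -0.8], [-0.0, 0.6], [-0.2, 0.4]]
[0.57377268 0.08456436 0.16187665] 9.274848619676154 [[0.0, 0.0], [0.1, -1.2], [0.0, 0.3], [0.0, 0.2], [-0.3, 0.9]]
[0.57410466 0.08468389 0.16012575] 9.174529697309728 [[0.0, -0.6], [0.2, -1.3], [0.1, 0.1], [-0.1, -0.0], [-0.5, 0.7], [1.3, 0.5], [-1.1, 0.6]]
plate top: far front, far back,  [[ 49.4   1.3]
 [ 49.4 -24.8]
 [-17.5 -17.4]]
bar rib: far +y, far -y [[ 49.4 -42.2]
 [ 49.4 -56. ]
 [-51.3 -42.2]
 [-51.2 -56.8]]
pack near-right / far right; endstop pad [[ 51.5   1.6]
 [-51.5   8.2]]
```

Run:
```python
from h import *
im,c,o=load("w13"); T=Rt(o)
a=np.radians(9.17);R=np.array([[np.cos(a),-np.sin(a)],[np.sin(a),np.cos(a)]])
for t in (-25,-20):
    g=np.array([.574,.0847])+R@[(t-125)/1e3,-.0205]; print(g,np.hypot(*g),T[:3,:3].T@(np.r_[g,.1275]-T[:3,3]))
```

```text
[0.42918399 0.04055735] 0.4310960417284404 [ 0.32877569 -0.10000348 -0.08407607]
[0.43412009 0.04135417] 0.43608533644108516 [ 0.32913466 -0.10000421 -0.07908898]
```

{"name": "arm_command", "arguments": {
  "rotation": [
    [0,0,0],
    [0,0,0],
    [0,0,0],
    [0,0.5,0],
    [0,1,0],
    [0,1.5,0],
    [0,2,0],
    [0,2.5,0],
    [0,3,0],
    [0,3.5,0],
    [0,4.1,0],
    [0,4.1,0]
  ],
  "xyz": [
    [0,-0.03,0],
    [0,-0.06,0],
    [0.02,-0.09,-0.005],
    [0.06,-0.1,-0.015],
    [0.1,-0.1,-0.025],
    [0.14,-0.1,-0.035],
    [0.18,-0.1,-0.045],
    [0.22,-0.1,-0.055],
    [0.26,-0.1,-0.065],
    [0.3,-0.1,-0.075],
    [0.329,-0.1,-0.084],
    [0.329,-0.1,-0.084]
  ],
  "fingers": [0.2,0.2,0.2,0.2,0.2,0.2,0.2,0.2,0.2,0.2,0.2,0.2]
}}

```text
time_s: 12.25
tool_pos: [0.4287, 0.0367, 0.1275]
tcp_rot: [-0.537, 0.537, -0.46, 0.46]
force: [0.5, 1.3, -1.2]
gripper_width: 0.0417
```

Run:
```python
from h import *
im,c,o=snap("wrist","w14"); print(o["time_s"],o["tool_pos"],o["force"],o["gripper_width"],np.degrees(np.arctan2(*Rt(o)[[1,0],0])),o["joints"].round(2)); crop(im,0,0,512,384,"w14b")
print(Rt(o)[:3,:3].round(3))
```

```text
12.25 [0.42865185 0.03672231 0.12751829] [ 0.46659801  1.34407705 -1.17713473] 0.04169798573692463 -81.11783471229081 [-0.51  0.16  0.3   2.24 -0.07  0.75 -1.58]
scale 1.5625
[[ 0.154 -0.     0.988]
 [-0.988 -0.     0.154]
 [ 0.    -1.    -0.   ]]
```

View pics/w14b.png

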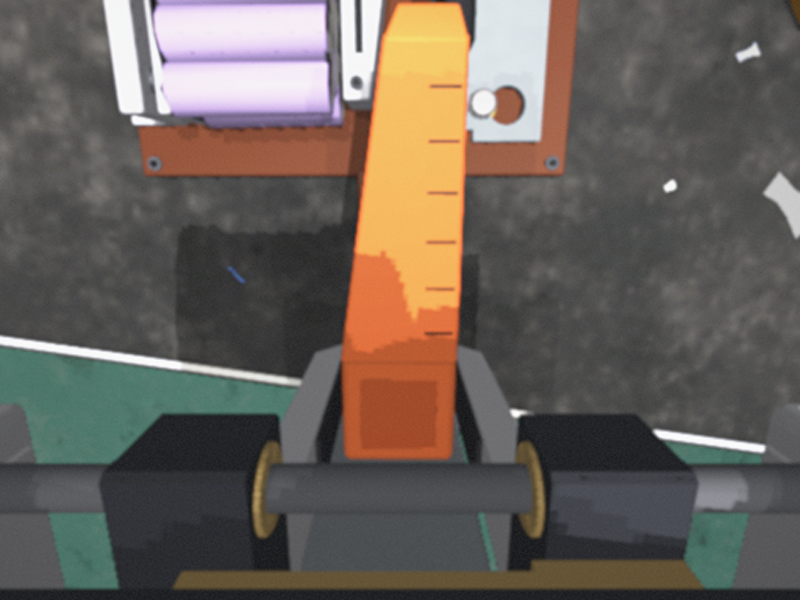

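{"name": "arm_command", "arguments": {
  "rotation": [
    [0,-0.3,0],
    [0,-0.3,0],
    [0,-0.3,0],
    [0,-0.3,0]
  ],
  "xyz": [
    [-0.003,0.02,0],
    [-0.003,0.045,0],
    [-0.003,0.045,0],
    [-0.003,0.045,0]
  ],
  "fingers": [0.2,0.2,0.2,0.2]
}}

```text
time_s: 12.7
tool_pos: [0.4287, 0.0439, 0.0826]
tcp_rot: [-0.539, 0.54, -0.457, 0.456]
force: [0.3, -1.0, -0.8]
gripper_width: 0.042
```

Run:
```python
from h import *
im,c,o=snap("wrist","w15"); print(o["time_s"],o["tool_pos"],o["force"],o["gripper_width"],np.degrees(np.arctan2(*Rt(o)[[1,0],0])),o["joints"].round(2)); crop(im,130,0,260,195,"w15b")
T=Rt(o)
a=np.radians(9.17);R=np.array([[np.cos(a),-np.sin(a)],[np.sin(a),np.cos(a)]])
print("TCP in press",((T[:2,3]-[.574,.0847])@R*1e3).round(1))
```

```text
12.7 [0.42868723 0.04386805 0.08261811] [ 0.33264243 -0.99731548 -0.75710388] 0.0419980181023748 -80.4570942368732 [-0.5   0.25  0.28  2.28 -0.11  0.63 -1.54]
scale 3.076923076923077
TCP in press [-150.   -17.2]
```

View pics/w15b.png

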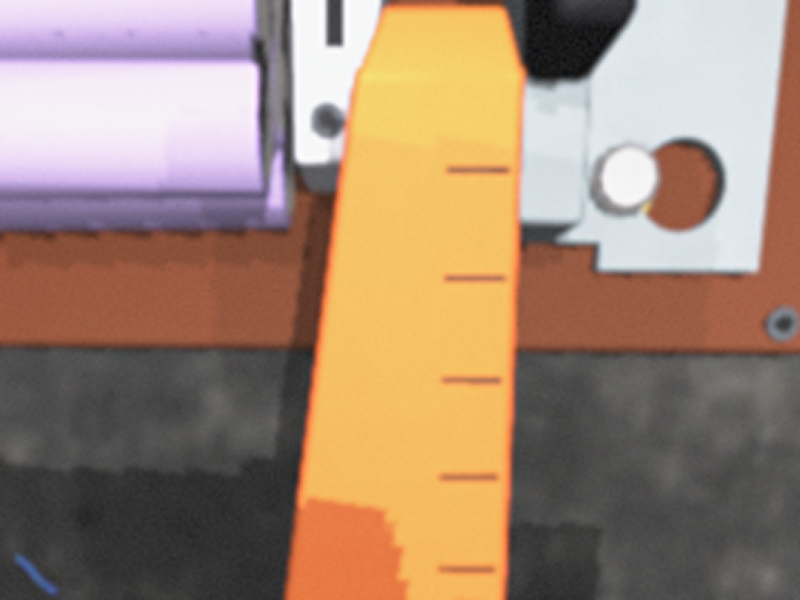

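{"name": "arm_command", "arguments": {
  "rotation": [
    [0,0.3,0],
    [0,0.3,0],
    [0,0.3,0],
    [0,0.3,0]
  ],
  "xyz": [
    [0.0025,0,0],
    [0.0025,0,0],
    [0.0025,0,0],
    [0.0025,0,0]
  ],
  "fingers": [0.2,0.2,0.2,0.2]
}}

```text
time_s: 13.15
tool_pos: [0.4294, 0.041, 0.0828]
tcp_rot: [0.539, -0.538, 0.458, -0.458]
force: [-0.2, 0.3, -2.2]
gripper_width: 0.0414
```

```bash
cat > st.py <<'E'
from h import *
def st(tag=None):
    if tag: im,c,o=snap("wrist",tag)
    else: o=env_().get_obs()
    T=Rt(o); a=np.radians(9.17);R=np.array([[np.cos(a),-np.sin(a)],[np.sin(a),np.cos(a)]])
    print("t %.2f z %.4f F"%(o["time_s"],o["tool_pos"][2]),o["force"].round(1),"F press",(o["force"][:2]@R).round(1),"w",round(o["gripper_width"],4),"yaw err",(np.degrees(np.arctan2(*T[[1,0],0]))+80.83).round(2),"TCP press",((T[:2,3]-[.574,.0847])@R*1e3).round(1))
    return (im,c,o) if tag else o
E
python3 - <<'E'
from st import *
im,c,o=st("w16"); crop(im,130,0,260,195,"w16b")
E
```

```text
t 13.15 z 0.0828 F [-0.2  0.3 -2.2] F press [-0.2  0.3] w 0.0414 yaw err 0.02 TCP press [-149.7  -20.1]
scale 3.076923076923077
```

View pics/w16b.png

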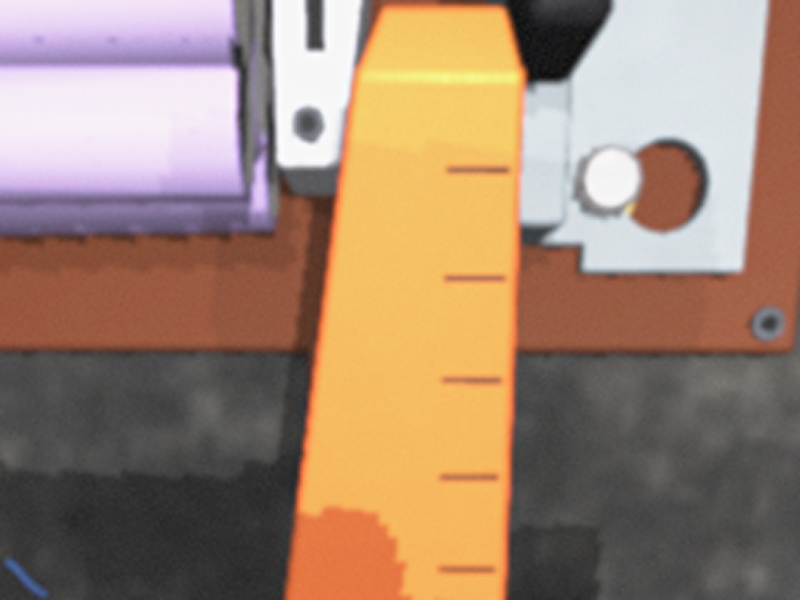

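Run:
```python
from h import *
im,c,o=load("w16"); T=Rt(o)
f=lambda a:np.array(a)/3.0769+[130,0]
q=lambda u,z:((unproj(c,f(u),z)-T[:3,3])@T[:3,:3]*1e3).round(1)
print("rib right edge",q([[571,85],[564,218]],.046)); print("wedge",q([[525,75],[360,75],[502,6]],.0853)); print("plate near edge",q([[277,165],[343,165],[362,20]],.046)); print("stud",q([[612,177]],.0235))
```

```text
rib right edge [[ 35.5  36.8 124.4]
 [ 35.4  36.8 100.7]]
wedge [[ 21.3  -2.5 115.6]
 [ -3.8  -2.5 115.6]
 [ 17.4  -2.5 124.9]]
plate near edge [[-21.1  36.8 110.3]
 [ -8.2  36.8 110.3]
 [ -4.4  36.8 135.3]]
stud [[ 49.6  59.3 112.1]]
```

{"name": "arm_command", "arguments": {
  "rotation": [
    [0,0,0],
    [0,0,0],
    [0,0,0],
    [0,0,0],
    [0,0,0],
    [0,0,0]
  ],
  "xyz": [
    [-0.0014,0.002,0],
    [-0.0014,0.01,0],
    [-0.0014,0.02,0],
    [-0.0014,0.03,0],
    [-0.0014,0.036,0],
    [-0.0014,0.036,0]
  ],
  "fingers": [0.2,0.2,0.2,0.2,0.2,0.2]
}}

```text
time_s: 13.8
tool_pos: [0.4284, 0.0421, 0.0454]
tcp_rot: [-0.538, 0.539, -0.459, 0.458]
force: [-0.3, -0.3, -0.4]
gripper_width: 0.0417
```

Run:
```python
from st import *
im,c,o=st("w17"); crop(im,130,0,260,195,"w17b")
```

```text
t 13.80 z 0.0454 F [-0.3 -0.3 -0.4] F press [-0.3 -0.3] w 0.0417 yaw err 0.02 TCP press [-150.5  -18.9]
scale 3.076923076923077
```

View pics/w17b.png

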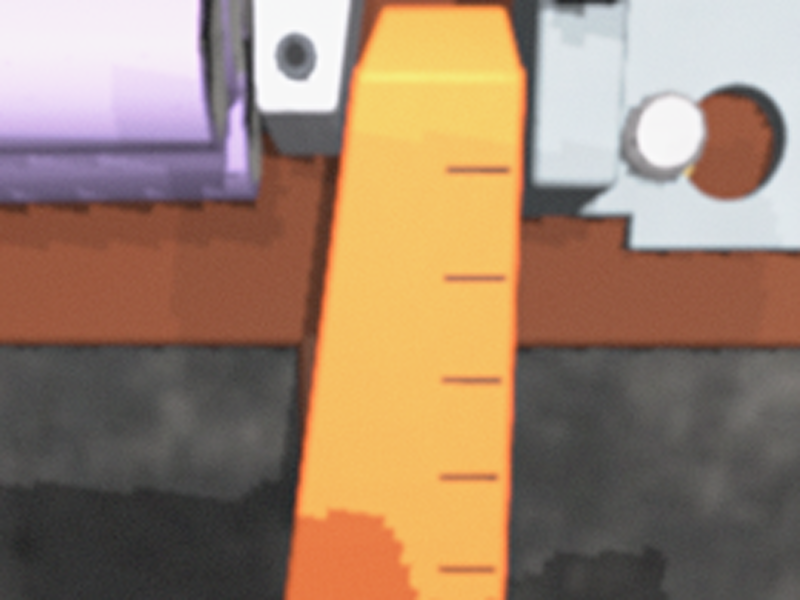

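{"name": "arm_command", "arguments": {
  "rotation": [
    [0,0,0],
    [0,0,0],
    [0,0,0],
    [0,0,0],
    [0,0,0]
  ],
  "xyz": [
    [0,0.003,0],
    [0,0.0055,0],
    [0,0.0065,0],
    [0,0.007,0],
    [0,0.007,0]
  ],
  "fingers": [0.2,0.2,0.2,0.2,0.2]
}}

```text
time_s: 14.35
tool_pos: [0.4291, 0.0423, 0.0395]
tcp_rot: [0.539, -0.538, 0.458, -0.458]
force: [-0.1, 0.4, -1.8]
gripper_width: 0.0418
```

Run:
```python
from st import *
st()
```

```text
t 14.35 z 0.0395 F [-0.1  0.4 -1.8] F press [-0.1  0.4] w 0.0418 yaw err 0.03 TCP press [-149.8  -18.7]
```

{"name": "arm_command", "arguments": {
  "rotation": [
    [0,0,0],
    [0,0,0],
    [0,0,0],
    [0,0,0],
    [0,0,0],
    [0,0,0],
    [0,0,0]
  ],
  "xyz": [
    [0.001,0.0008,0.003],
    [0.002,0.0008,0.006],
    [0.002,0.0008,0.01],
    [0.002,0.0008,0.014],
    [0.002,0.0008,0.018],
    [0.002,0.0008,0.021],
    [0.002,0.0008,0.021]
  ],
  "fingers": [0.2,0.2,0.2,0.2,0.2,0.2,0.2]
}}

```text
time_s: 15.05
tool_pos: [0.4505, 0.0438, 0.0394]
tcp_rot: [0.539, -0.538, 0.458, -0.458]
force: [-5.1, -0.8, 18.9]
gripper_width: 0.0413
```

Run:
```python
from st import *
im,c,o=st("w18"); crop(im,130,0,260,195,"w18b")
```

```text
t 15.05 z 0.0394 F [-5.1 -0.8 18.9] F press [-5.1  0. ] w 0.0413 yaw err 0.02 TCP press [-128.4  -20.7]
scale 3.076923076923077
```

View pics/w18b.png

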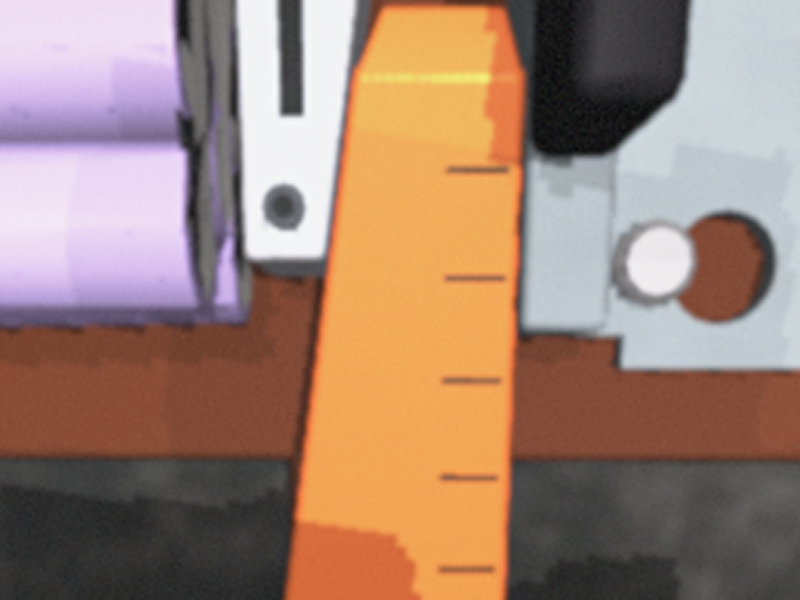

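{"name": "arm_command", "arguments": {
  "rotation": [
    [0,0,0],
    [0,0,0],
    [0,0,0],
    [0,0,0],
    [0,0,0],
    [0,0,0],
    [0,0,0]
  ],
  "xyz": [
    [0,-0.0008,0],
    [0.0003,-0.0008,0.003],
    [0.0005,-0.0008,0.006],
    [0.0005,-0.0008,0.009],
    [0.0005,-0.0008,0.012],
    [0.0005,-0.0008,0.015],
    [0.0005,-0.0008,0.015]
  ],
  "fingers": [0.2,0.2,0.2,0.2,0.2,0.2,0.2]
}}

```text
time_s: 15.8
tool_pos: [0.4656, 0.0458, 0.0395]
tcp_rot: [0.539, -0.538, 0.458, -0.458]
force: [0.4, 1.8, -1.7]
gripper_width: 0.0419
```

Run:
```python
from st import *
im,c,o=st("w19"); crop(im,130,0,260,195,"w19b")
```

```text
t 15.80 z 0.0395 F [ 0.4  1.8 -1.7] F press [0.7 1.7] w 0.0419 yaw err 0.04 TCP press [-113.2  -21.1]
scale 3.076923076923077
```

View pics/w19b.png

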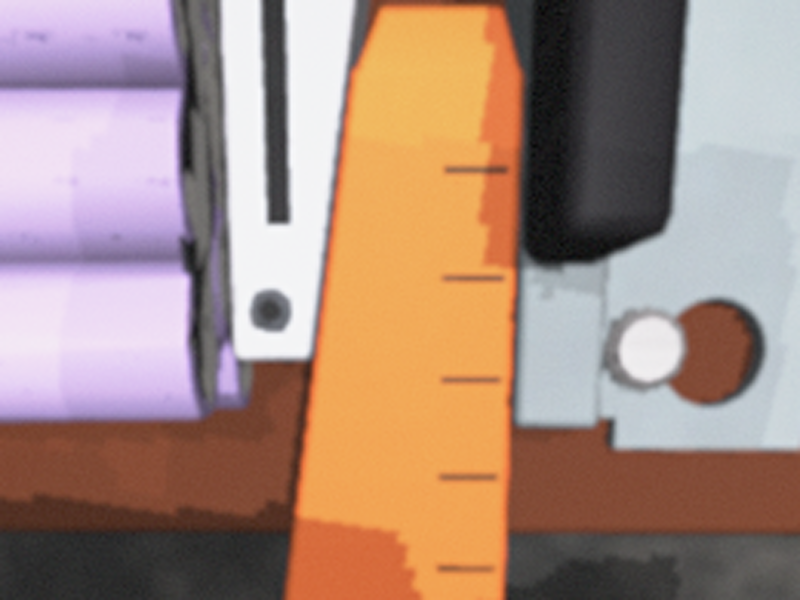

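{"name": "arm_command", "arguments": {
  "rotation": [
    [0,0,0],
    [0,0,0],
    [0,0,0],
    [0,0,0],
    [0,0,0]
  ],
  "xyz": [
    [0,0,0.003],
    [0,0,0.006],
    [0,0,0.009],
    [0,0,0.012],
    [0,0,0.012]
  ],
  "fingers": [0.2,0.2,0.2,0.2,0.2]
}}

```text
time_s: 16.35
tool_pos: [0.4774, 0.0477, 0.0395]
tcp_rot: [0.539, -0.538, 0.458, -0.458]
force: [0.5, 3.5, -1.5]
gripper_width: 0.0416
```

Run:
```python
from st import *
st()
```

```text
t 16.35 z 0.0395 F [ 0.5  3.5 -1.5] F press [1.1 3.4] w 0.0416 yaw err 0.03 TCP press [-101.2  -21.2]
```

{"name": "arm_command", "arguments": {
  "rotation": [
    [0,0,0],
    [0,0,0],
    [0,0,0],
    [0,0,0],
    [0,0,0],
    [0,0,0]
  ],
  "xyz": [
    [-0.0003,0,0.002],
    [-0.0003,0,0.004],
    [-0.0003,0,0.006],
    [-0.0003,0,0.008],
    [-0.0003,0,0.01],
    [-0.0003,0,0.01]
  ],
  "fingers": [0.2,0.2,0.2,0.2,0.2,0.2]
}}

```text
time_s: 16.95
tool_pos: [0.4871, 0.0494, 0.0395]
tcp_rot: [0.539, -0.538, 0.458, -0.458]
force: [0.3, -0.0, -0.9]
gripper_width: 0.0412
```

Run:
```python
from st import *
im,c,o=st("w20"); crop(im,80,0,320,240,"w20b")
```

```text
t 16.95 z 0.0395 F [ 0.3 -0.  -0.9] F press [ 0.3 -0.1] w 0.0412 yaw err 0.02 TCP press [-91.4 -21. ]
scale 2.5
```

View pics/w20b.png

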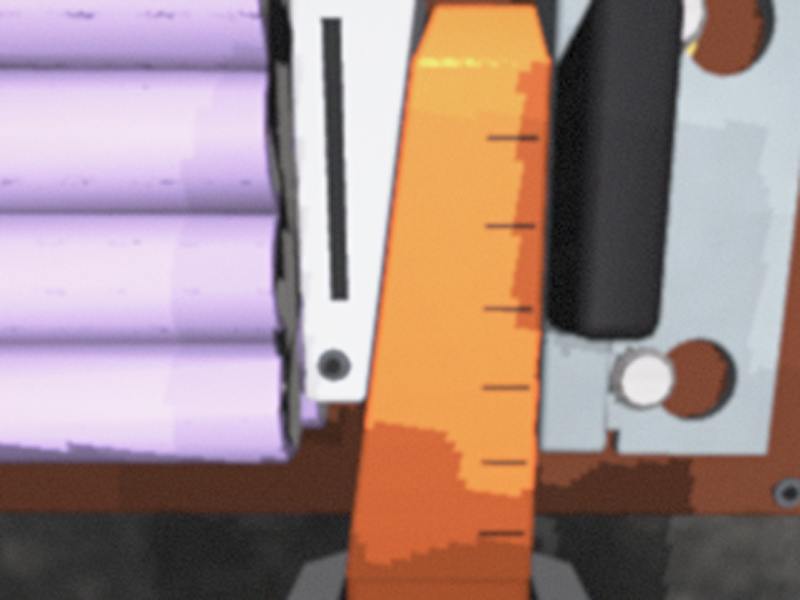

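{"name": "arm_command", "arguments": {
  "rotation": [
    [0,0,0],
    [0,0,0],
    [0,0,0],
    [0,0,0],
    [0,0,0]
  ],
  "xyz": [
    [0,0,0.002],
    [0,0,0.004],
    [0,0,0.006],
    [0,0,0.008],
    [0,0,0.008]
  ],
  "fingers": [0.2,0.2,0.2,0.2,0.2]
}}

```text
time_s: 17.5
tool_pos: [0.4942, 0.0505, 0.0394]
tcp_rot: [-0.538, 0.539, -0.459, 0.458]
force: [-5.4, -2.2, 4.1]
gripper_width: 0.0414
```

Run:
```python
from st import *
st()
```

```text
t 17.50 z 0.0394 F [-5.4 -2.2  4.1] F press [-5.7 -1.3] w 0.0414 yaw err 0.02 TCP press [-84.2 -21.1]
```

{"name": "arm_command", "arguments": {
  "rotation": [
    [0,0,0],
    [0,0,0],
    [0,0,0],
    [0,0,0],
    [0,0,0],
    [0,0,0],
    [0,0,0],
    [0,0,0],
    [0,0,0],
    [0,0,0],
    [0,0,0],
    [0,0,0]
  ],
  "xyz": [
    [0,0,0],
    [0,0,0],
    [0,0,0],
    [0,0,0],
    [0,0,-0.015],
    [0,0,-0.03],
    [0,0,-0.046],
    [0,0,-0.046],
    [0,0,-0.046],
    [0,0,-0.046],
    [0,0,-0.046],
    [0,0,-0.046]
  ],
  "fingers": [0.4,0.6,0.6,0.6,0.6,0.6,0.6,0.3,0,0,0,0]
}}

```text
time_s: 18.7
tool_pos: [0.4496, 0.0434, 0.0394]
tcp_rot: [0.539, -0.538, 0.458, -0.458]
force: [0.3, 0.2, 0.4]
gripper_width: 0.0197
```

Run:
```python
from st import *
im,c,o=st("w21"); crop(im,80,0,320,384,"w21b")
```

```text
t 18.70 z 0.0394 F [0.3 0.2 0.4] F press [0.3 0.1] w 0.0197 yaw err 0.03 TCP press [-129.4  -20.9]
scale 1.5625
```

View pics/w21b.png

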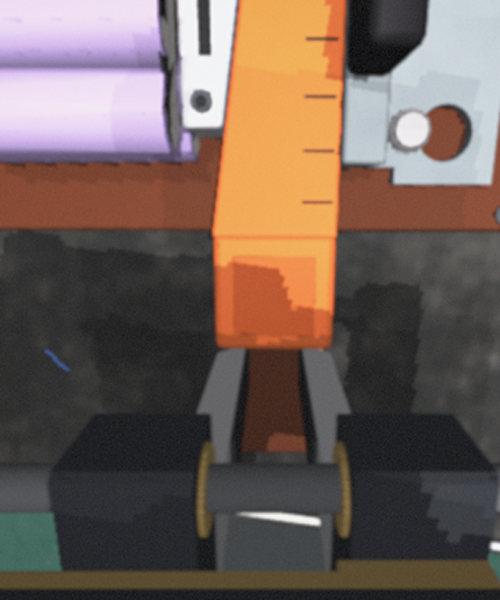

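{"name": "arm_command", "arguments": {
  "rotation": [
    [0,0,0],
    [0,0,0],
    [0,0,0],
    [0,0,0],
    [0,0,0],
    [0,0,0]
  ],
  "xyz": [
    [0,0,0.001],
    [0,0,0.003],
    [0,0,0.006],
    [0,0,0.009],
    [0,0,0.012],
    [0,0,0.012]
  ],
  "fingers": [0,0,0,0,0,0]
}}

```text
time_s: 19.35
tool_pos: [0.4594, 0.0449, 0.0391]
tcp_rot: [-0.537, 0.539, -0.459, 0.457]
force: [-9.3, -1.5, 6.6]
gripper_width: 0.0002
```

Run:
```python
from st import *
st()
```

```text
t 19.35 z 0.0391 F [-9.3 -1.5  6.6] F press [-9.4 -0. ] w 0.0002 yaw err 0.01 TCP press [-119.5  -21. ]
```

{"name": "arm_command", "arguments": {
  "rotation": [
    [0,0,0],
    [0,0,0],
    [0,0,0],
    [0,0,0],
    [0,0,0]
  ],
  "xyz": [
    [0,0,0.001],
    [0,0,0.002],
    [0,0,0.003],
    [0,0,0.004],
    [0,0,0.004]
  ],
  "fingers": [0,0,0,0,0]
}}

```text
time_s: 19.85
tool_pos: [0.4621, 0.0453, 0.0389]
tcp_rot: [-0.537, 0.54, -0.46, 0.457]
force: [-15.3, -3.0, 13.8]
gripper_width: 0.0005
```

Run:
```python
from st import *
st()
```

```text
t 19.85 z 0.0389 F [-15.3  -3.   13.8] F press [-15.6  -0.5] w 0.0005 yaw err 0.01 TCP press [-116.8  -21.1]
```

{"name": "arm_command", "arguments": {
  "rotation": [
    [0,0,0],
    [0,0,0],
    [0,0,0],
    [0,0,0]
  ],
  "xyz": [
    [0,-0.0004,0],
    [0,-0.0006,0.001],
    [0,-0.0008,0.002],
    [0,-0.0008,0.002]
  ],
  "fingers": [0,0,0,0]
}}

```text
time_s: 20.25
tool_pos: [0.4639, 0.0455, 0.0393]
tcp_rot: [-0.537, 0.54, -0.46, 0.457]
force: [-12.8, -1.9, 1.0]
gripper_width: 0.0006
```

Run:
```python
from st import *
st()
```

```text
t 20.25 z 0.0393 F [-12.8  -1.9   1. ] F press [-12.9   0.1] w 0.0006 yaw err 0.01 TCP press [-114.9  -21.1]
```

{"name": "arm_command", "arguments": {
  "rotation": [
    [0,0,0],
    [0,0,0],
    [0,0,0],
    [0,0,0],
    [0,0,0]
  ],
  "xyz": [
    [0,-0.0001,0.001],
    [0,-0.0002,0.002],
    [0,-0.0003,0.003],
    [0,-0.0004,0.004],
    [0,-0.0004,0.004]
  ],
  "fingers": [0,0,0,0,0]
}}

```text
time_s: 20.75
tool_pos: [0.4671, 0.046, 0.0394]
tcp_rot: [-0.536, 0.541, -0.46, 0.457]
force: [-15.5, -3.2, 0.3]
gripper_width: 0.0004
```

Run:
```python
from st import *
st()
```

```text
t 20.75 z 0.0394 F [-15.5  -3.2   0.3] F press [-15.8  -0.6] w 0.0004 yaw err 0.01 TCP press [-111.7  -21.2]
```

{"name": "arm_command", "arguments": {
  "rotation": [
    [0,0,0],
    [0,0,0],
    [0,0,0],
    [0,0,0],
    [0,0,0],
    [0,0,0]
  ],
  "xyz": [
    [0,-0.0001,0.001],
    [0,-0.0002,0.002],
    [0,-0.0003,0.003],
    [0,-0.0004,0.004],
    [0,-0.0005,0.005],
    [0,-0.0005,0.005]
  ],
  "fingers": [0,0,0,0,0,0]
}}

```text
time_s: 21.35
tool_pos: [0.471, 0.0465, 0.0396]
tcp_rot: [-0.536, 0.541, -0.461, 0.456]
force: [-18.5, -4.2, 0.4]
gripper_width: 0.0004
```

Run:
```python
from st import *
im,c,o=st("w22"); crop(im,80,0,320,384,"w22b")
```

```text
t 21.35 z 0.0396 F [-18.5  -4.2   0.4] F press [-18.9  -1.2] w 0.0004 yaw err 0.0 TCP press [-107.7  -21.3]
scale 1.5625
```

View pics/w22b.png

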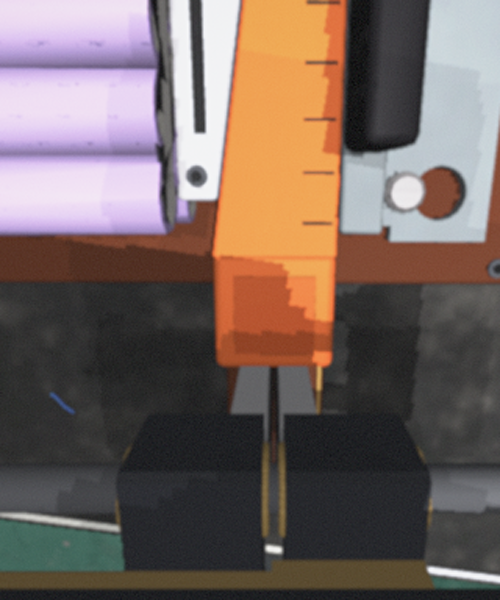

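{"name": "arm_command", "arguments": {
  "rotation": [
    [0,0,0],
    [0,0,0],
    [0,0,0],
    [0,0,0],
    [0,0,0]
  ],
  "xyz": [
    [0,-0.0001,0.001],
    [0,-0.0002,0.002],
    [0,-0.0003,0.003],
    [0,-0.0004,0.004],
    [0,-0.0004,0.004]
  ],
  "fingers": [0,0,0,0,0]
}}

```text
time_s: 21.9
tool_pos: [0.4742, 0.047, 0.0398]
tcp_rot: [-0.535, 0.541, -0.461, 0.456]
force: [-21.7, -5.0, 1.3]
gripper_width: 0.0007
```

Run:
```python
from st import *
st()
```

```text
t 21.90 z 0.0398 F [-21.7  -5.    1.3] F press [-22.3  -1.5] w 0.0007 yaw err 0.0 TCP press [-104.5  -21.3]
```

{"name": "arm_command", "arguments": {
  "rotation": [
    [0,0,0],
    [0,0,0],
    [0,0,0],
    [0,0,0],
    [0,0,0],
    [0,0,0],
    [0,0,0]
  ],
  "xyz": [
    [0,0,0],
    [0,0,-0.005],
    [0,0,-0.02],
    [0,-0.03,-0.02],
    [0,-0.07,-0.02],
    [0,-0.07,-0.01],
    [0,-0.07,0]
  ],
  "fingers": [0,0,0,0,0.3,0.3,0.3]
}}

```text
time_s: 22.6
tool_pos: [0.4811, 0.0488, 0.1126]
tcp_rot: [0.539, -0.538, 0.458, -0.459]
force: [-0.2, 0.8, -0.8]
gripper_width: 0.0207
```

Run:
```python
from st import *
im,c,o=st("w23"); crop(im,0,0,512,384,"w23b")
im,c,o=snap("top","t23"); crop(im,190,160,120,90,"t23b")
```

```text
t 22.60 z 0.1126 F [-0.2  0.8 -0.8] F press [-0.1  0.8] w 0.0207 yaw err 0.05 TCP press [-97.5 -20.6]
scale 1.5625
scale 6.666666666666667
```

View pics/w23b.png

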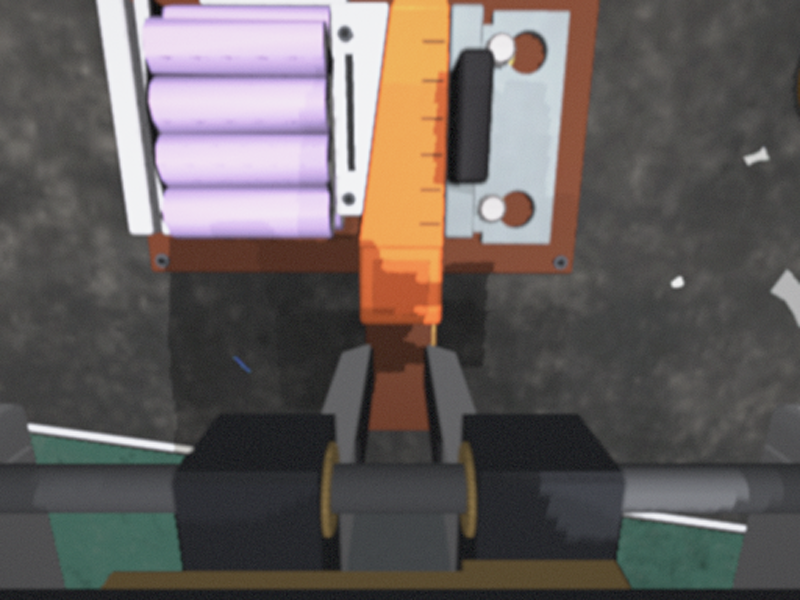

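View pics/t23b.png

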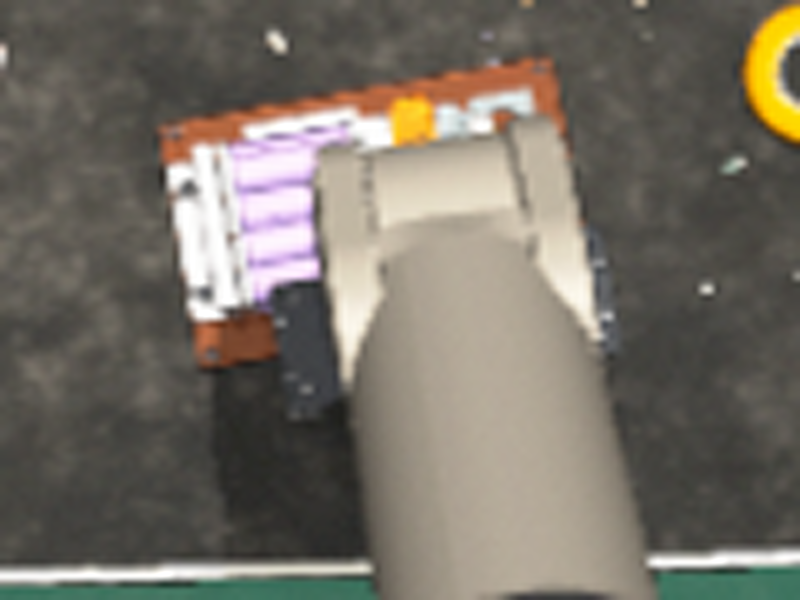

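{"name": "arm_command", "arguments": {
  "rotation": [
    [0,0,0],
    [0,0,0],
    [0,0,0],
    [0,0,0],
    [0,0,0]
  ],
  "xyz": [
    [0,-0.03,0],
    [-0.02,-0.05,0],
    [-0.04,-0.05,0.015],
    [-0.06,-0.05,0.03],
    [-0.06,-0.05,0.03]
  ],
  "fingers": [0.3,0.3,0.3,0.3,0.3]
}}

```text
time_s: 23.2
tool_pos: [0.5002, 0.115, 0.1604]
tcp_rot: [-0.539, 0.54, -0.458, 0.457]
force: [-0.8, -0.2, -0.2]
gripper_width: 0.0282
```

Run:
```python
from st import *
_,c0,_=load("w23"); a=np.radians(9.17);R=np.array([[np.cos(a),-np.sin(a)],[np.sin(a),np.cos(a)]])
q=lambda c,u,z:((unproj(c,u,z)[:,:2]-[.574,.0847])@R*1e3).round(1)
print("wedge rear",q(c0,np.array([[401,321]])/1.5625,.042))
im,c,o=st("w24"); crop(im,0,0,512,384,"w24b"); crop(im,130,10,200,150,"w24c",4)
```

```text
wedge rear [[-92.7 -21.9]]
t 23.20 z 0.1604 F [-0.8 -0.2 -0.2] F press [-0.8 -0. ] w 0.0282 yaw err 0.2 TCP press [-68.   41.6]
scale 1.5625
scale 4
```

View pics/w24b.png

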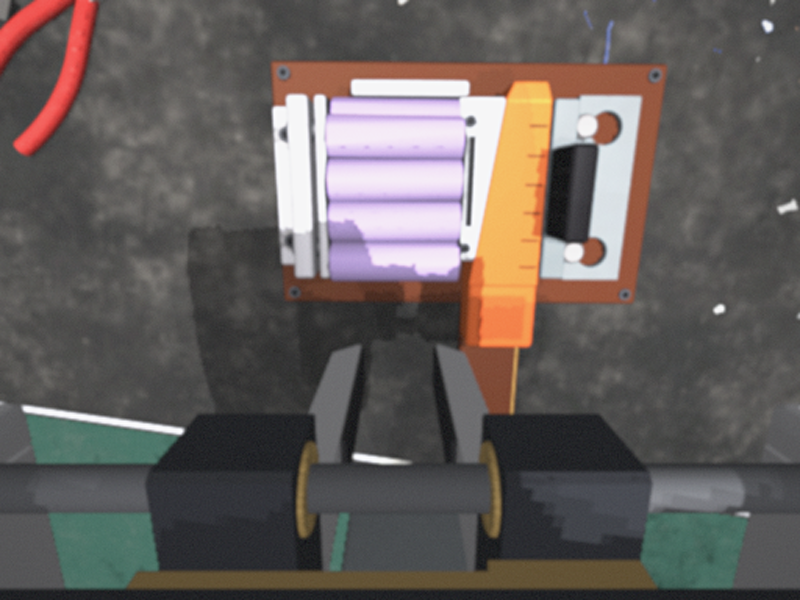

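View pics/w24c.png

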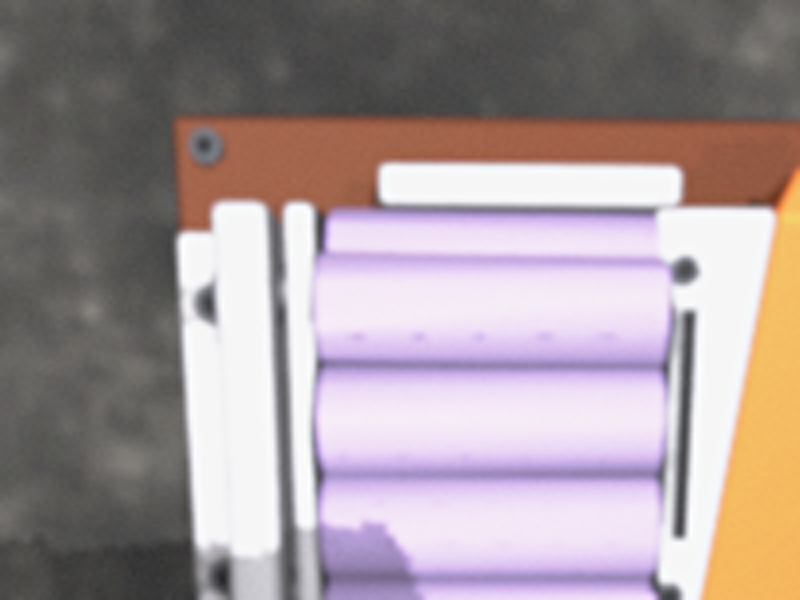

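Run:
```python
from st import *
im,c,o=load("w10"); crop(im,60,135,70,90,"g10",6.5)
im,c,o=load("w24"); crop(im,170,50,70,90,"g24",6.5)
a=cv2.imread("pics/g10.png");b=cv2.imread("pics/g24.png"); cv2.imwrite("pics/gg.png",cv2.resize(np.hstack([a,b]),None,fx=.85,fy=1))
```

```text
scale 6.5
scale 6.5
```

View pics/gg.png

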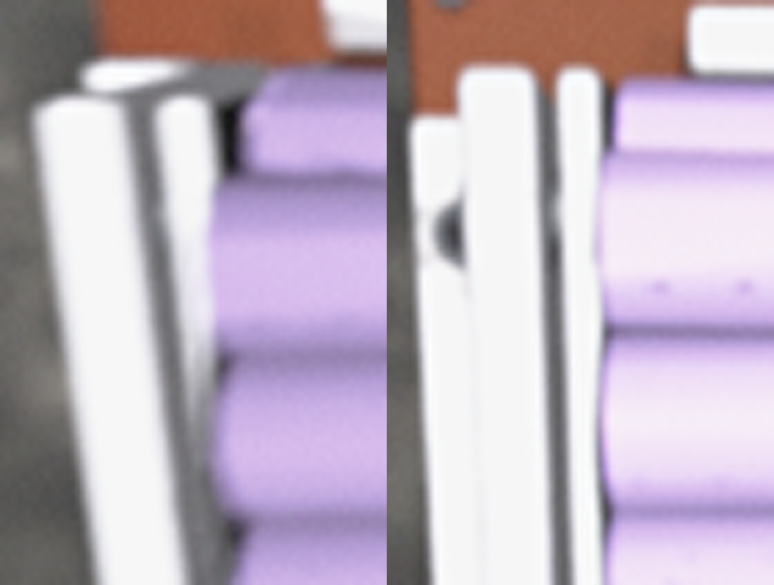

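Run:
```python
from st import *
a=np.radians(9.17);R=np.array([[np.cos(a),-np.sin(a)],[np.sin(a),np.cos(a)]])
q=lambda c,u,z:((unproj(c,u,z)[:,:2]-[.574,.0847])@R*1e3).round(1)
_,c,_=load("w22"); print("18.9N rear",q(c,[[80+274/1.5625,364/1.5625]],.042))
_,c,o=load("w24"); f=lambda u:np.array(u)/1.5625
print("rear",q(c,f([[499,346]]),.042),"tip",q(c,f([[528,82]]),.042),"plate front far/near",q(c,f([[462,98]]),.046),"bar rib",q(c,f([[545,278],[557,100]]),.046))
print("pad R, pack L/R",q(c,np.array([[315,215],[318,400],[668,400]])/4+[130,10],[.06,.062,.062]))
im,c,o=snap("wrist","w25")
crop(im,130,10,260,210,"w25c",3)
im,c,o=snap("scene","s25"); crop(im,100,120,256,192,"s25b")
```

```text
18.9N rear [[-96.7 -21.6]]
rear [[-94.6 -22. ]] tip [[ 58.3 -28.5]] plate front far/near [[49.4  7.7]] bar rib [[-49.8 -45.9]
 [ 48.7 -43.9]]
pad R, pack L/R [[46.2 79.3]
 [10.4 79.7]
 [10.7  7.2]]
scale 3
scale 3.125
```

View pics/s25b.png

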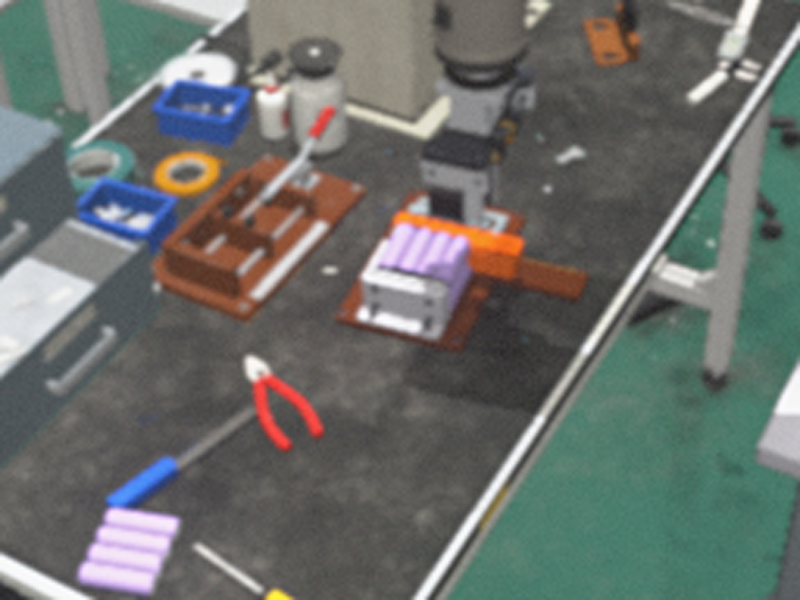

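View pics/w25c.png

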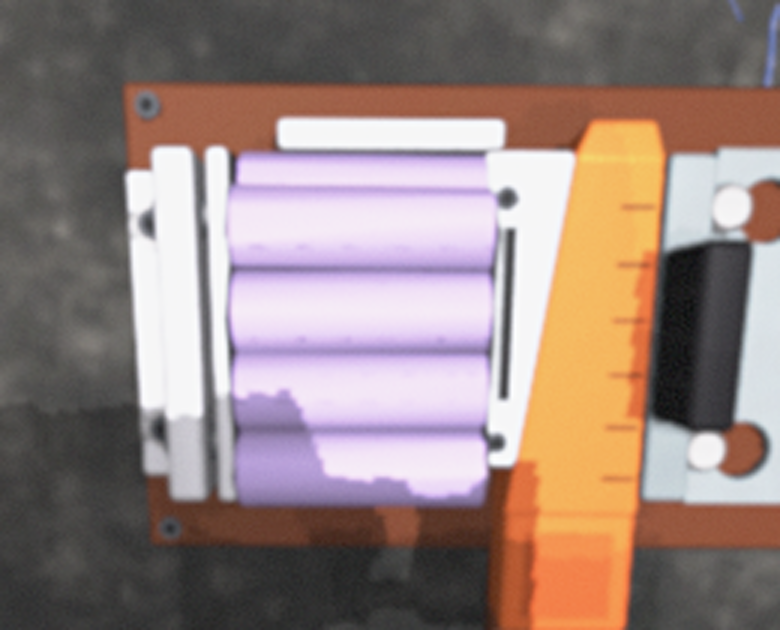

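Run:
```python
from st import *
st(); print(env_().sign_off())
```

```text
t 23.35 z 0.1605 F [-0.5 -0.1  0.2] F press [-0.5  0. ] w 0.0281 yaw err 0.01 TCP press [-69.8  38.4]
the job is handed in; nothing more can be done
None
```

I locked the stop bar, drove the orange wedge in to a 22 N push, and handed the job in at 23.4 s with the arm clear of everything.

- **Bar:** I lowered the grey bar over both studs and slid it outward until the slot ends met them with 13 N. The last pictures show both studs at the slot ends.
- **Wedge:** I laid it flat between the bar and the plate, thin end away, and drove it from the rear with closed fingers. The push reached 22.3 N, inside the 20 to 24 N range. After I let go it showed no sign of springing back: its rear face sat a few mm further in than at 18.9 N.
- **Springs:** From the force rise of about 1.1 N per mm and the travel, I estimate 2.6 to 2.9 mm of compression, below the 3.5 mm solid limit. A gap behind the pad is still visible.
- **Bystanders:** I did not go near the tape roll, cutters or screwdriver. The last scene picture shows nothing obviously moved, though I did not measure them against the start.

- **Camera disagreement:** Measurements from the last wrist pictures scatter by 2 to 4 mm because the arm was still settling. So the spring estimate rests on the force readings. The picture of the pad gap suggested less, roughly 1.3 mm or a little more.
- **Downward load:** While pushing, the fingers briefly pressed the wedge down with up to 14 N. I corrected this to about 1 N before the final push.

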